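# Clear brick fragments from under the sample rack and clip the paddle away

## Robot

A 6-joint arm with a two-finger parallel gripper is mounted at the origin on the work surface. World frame = base frame: x ahead of the robot, y to its left, z up, the work surface at z = 0. Lengths are in m, angles in rad, forces in N, time in s.
With the tool pointing down it reaches from about 0.275 to 0.725 m from the base axis. Payload 5.6 kg.
Tool frame: the origin (TCP) lies midway between the tips of the shut fingers; the grasp point (between the pads) lies 19 mm behind it (arm.grasp_offset is the distance from the TCP to the grasp point, in m); z points along the fingers, y is the direction in which the jaws open and shut (so a half turn about z gives the same grasp; the last joint's range is limited). The gripper opens to 85 mm and grips with 20 to 120 N. Pads are 22 mm wide; open, the fingers measure 114 mm over their backs; the gripper's body (76 mm by 85 mm) begins 54 mm behind the grasp point. The pads swing forward as they close: fully open they stand 13 mm farther back than shut.
Start: joints at [-0.893, 0.255, 0.108, 0, -1.424, -0.285], TCP at [0.211, -0.508, 0.231] pointing down, gripper open.
Joint ranges: [-2.95, 2.95], [-1.21, 1.97], [-1.09, 1.5], [-2.87, 1.71], [-2.94, -0.07], [-3.05, 3.05]. Speed limits (rad/s): [2.57, 2.57, 3.14, 3.14, 3.14, 3.14].

## Interface

Orientations are given as a unit quaternion [w, x, y, z].
In Python, from station import arm gives the robot as it stands. The module is installed in compiled form; this text tells all that it offers.
- The arm moves only by the tool step_arm, never from a script. Its argument "motion" is a list of rows, each an object with "gripper": the gripper's target within -1 to 1 (shut at 1, half-way at 0, fully open at -1); "travel": the shift along the tool's x, y, z in cm, a list of three; "angular": the turn, a rotation vector about the tool's x, y, z in rad, a list of three. In form: [{"gripper": gripper, "travel": [dx, dy, dz], "angular": [ax, ay, az]}, ...]. A call has 1 to 10 rows; each row shifts and turns the commanded pose from where the row before left it, along the tool's axes as they then stand; what a row does not reach is not made up. A row lasts 1/12 s, in which the tool goes at most 41.7 mm and 7.16 degrees, less where a joint would pass 70% of its speed; a pose out of reach is approached as far as the arm can. A call is refused whole if a number of a shift passes 4.17 or a number of a turn 0.125, either way. A call with a gripper value outside its range is refused whole. The fingers move at their own pace and stop on an object; the grip force is fixed at half the most. Time passes only in rows, so rows that do not move let the fingers close. It gives the time, the measured TCP pose, the force and the opening at its end, in the units of the state.
- arm.sense(): the state, without advancing time (a new reading comes with each control period).
- arm.capture(name): name is "side" or "top" or "wrist"; returns (picture, depth): 480x640x3 uint8, red, green, blue; 480x640 float32, m along the optical axis (not along the pixel's ray), 0 where there is no reading.
- arm.camera_model(name): a dict with "intrinsics" (3x3 intrinsics, pixels), "xyz" and "orientation" of the camera in the world. Camera axes: x right, y up, looking along -z (the intrinsics and any distortion apply to the point x, -y, -z); pixel columns grow to the right and rows downward; lengths in m; the calibration is good to about 2 mm. A picture is of the moment at which its call begins: read the wrist's pose just before it. camera_model takes no time and is no camera call; for the wrist camera it gives the pose at the moment of the call.
- arm.hand_in(): hands the job in, once; it reports no verdict.
The state is a dict: "clock": time; "qpos": joint angles; "dq": joint speeds; "effort": joint torques, N m; "eef_pos": TCP position; "tool_rot": TCP orientation; "force": force on the tool from outside, world axes, zero at the start; "moment": the same for the moment, N m; "opening": finger opening in m.
Only numpy, scipy, OpenCV 4.12 (cv2) and the standard library are available. Lean on these libraries where they do the work, as an engineer would, in place of code of your own. Each camera call takes 0.05 s, during which the arm holds its last target. There are 200 camera calls.

## Task

Using the blue hand paddle, and without touching the fragments with the gripper or lifting them, sweep the three broken brick pieces along the bench under the wire rack until all of them lie right inside the steel pan. Then put the paddle away: press its round neck down past the sprung jaw of the fork clip, with the blade standing on the bench and the jaw closed over the neck, and let go. Leave the hollow brick, the cream block and the tile where they are.

Things in the scene. Friction and masses are not known exactly. Their poses are not given: they have to be found in the camera images.
- rack: White wire rack fixed to the bench over the fragments and pan, open at the front. Five 8 mm bars along its y, 640 mm long, at x = 0 to 180 mm, undersides 150 mm above the bench; cross bars at y = 0, +-310 mm reach down to 142 mm. Rear posts 20 mm square at x = 200, y = +-310 mm, no front posts. Origin: on the bench below the middle of the front bar; x goes in under the rack, z up.
- pan: Low steel pan fixed under the rack, walled on three sides (25 mm high, 4 mm thick), flat 1 mm floor without a step. Origin: on the bench at the middle of its open mouth, which faces the fragments; y goes into the pan (180 mm deep), x across it (200 mm outside, 192 mm inside). At the mouth the +x wall (far from the robot) flares out 18 mm over 30 mm.
- piece_red: Broken red brick piece about 64 x 42 x 36 mm (x, y, z), stepped top, loose on the bench under the rack. Origin: centre of its underside; z up.
- piece_cream: Broken cream brick piece about 60 x 44 x 32 mm (x, y, z), stepped top, loose on the bench under the rack. Origin: centre of its underside; z up.
- piece_brown: Broken dark brown brick piece about 62 x 40 x 38 mm (x, y, z), stepped top, loose on the bench under the rack. Origin: centre of its underside; z up.
- paddle: Hand paddle, 0.26 kg, standing on its blade. Origin: underside at the blade's rear face, mid thickness; x from handle to blade, z up. Blue blade, black lower edge: x 0 to 100, 28 thick (y), 55 high (mm). Level round aluminium neck: diameter 18, axis z = 45, x -35 to 0. Black flat-sided grip: x -95 to -35, 24 wide (y), 26 high, centred at z = 45.
- paddle_grip (a point): Middle of the paddle's black grip (paddle x = -65, z = 45 mm); axes as the paddle's.
- paddle_neck (a point): Middle of the paddle's round neck on its axis (paddle x = -18, z = 45 mm); axes as the paddle's. It goes into the fork clip.
- clip: Fork clip fixed to the bench, 93 mm high, 16 mm long in x (base 16 x 80 x 6 mm). Origin: centre of its underside. The neck lies along its x, blade on the +x side, grip on the -x side. Orange fixed prong at -y, yellow sprung jaw at +y, both flared above z = 58 mm as a lead-in 40 mm wide at the top. The neck enters straight down with 5 to 8 N.
- clip_seat (a point): Where the middle of the neck lies when the paddle is home: 45 mm above the bench on the clip's centre; the blade then stands on the bench. x along the rod, z up.
- clip_jaw (a joint): Sprung jaw of the fork clip: 0 closed (nose over the neck), grows as it is pushed outwards; opens about 0.15 rad as the neck passes.
- hollow_brick: Bystander: orange hollow brick sample 110 x 60 x 48 mm standing on top of the rack near its right end; origin at the centre of its underside.
- cream_block: Bystander: cream solid brick sample 110 x 55 x 60 mm on top of the rack near its left end; origin at the centre of its underside.
- tile: Bystander: blue-glazed tile sample 60 x 100 x 26 mm lying on the bench between the robot and the rack; origin at the centre of its underside.

How it is judged:
By the outcome, as a careful person would: the job done as asked, in the order asked, and still so for the second after the job is handed in, with the robot touching nothing.
It also fails if it takes over 64 s, if anything falls off the work surface, if the arm or the gripper's body presses on something with over 40 N, if the wrist force passes 120 N, or if a joint passes its speed limit or range.

## Working session

There is one attempt and no reset: what is moved stays moved. The work goes in short steps, Python scripts to look and compute and a tool call to move; the robot and the scene stay as the last step left them, time stands still between calls to the robot, and variables do not carry over. Pictures are saved under pics/ and viewed, about 8 in all and at most 12, crops included, and the job is handed in when it is done.

Besides the shell and the picture viewer there is one more tool, called after ">>>" as name(argument=value, ...), one argument or row to a line, values as JSON. step_arm: Moves the arm, as the interface text tells. Its arguments: {"type":"object","properties":{"motion":{"type":"array"}},"required":["motion"]}

```bash
mkdir -p pics; cat > h.py <<'E'
import numpy as np, cv2
from station import arm
from scipy.spatial.transform import Rotation as R
def rot(q): return R.from_quat([q[1],q[2],q[3],q[0]])
def cap(n):
    m=arm.camera_model(n); p,d=arm.capture(n); return m,p,d
def pts(m,d):
    K=np.array(m['intrinsics']); v,u=np.mgrid[0:480,0:640]
    c=np.stack([(u-K[0,2])/K[0,0]*d,-(v-K[1,2])/K[1,1]*d,-d],-1)
    return rot(m['orientation']).apply(c.reshape(-1,3)).reshape(480,640,3)+np.array(m['xyz'])
def save(n,p): cv2.imwrite('pics/'+n+'.png',p[...,::-1])
E
python3 - <<'E'
from h import *
ps=[]
for n in ['side','top']:
    m,p,d=cap(n); print(n,m); np.savez(n+'0.npz',p=p,d=d,w=pts(m,d)); save(n+'0',p)
print(arm.sense(),arm.grasp_offset)
E
```

```text
side {'intrinsics': array([[578.76523976,   0.        , 313.34482518],
       [  0.        , 578.76523976, 252.70334281],
       [  0.        ,   0.        ,   1.        ]]), 'xyz': array([0.31856073, 0.789169  , 0.73115968]), 'orientation': array([-0.12086232, -0.06313659,  0.45167623,  0.88169987])}
top {'intrinsics': array([[456.8868947 ,   0.        , 317.92313455],
       [  0.        , 456.8868947 , 246.79348479],
       [  0.        ,   0.        ,   1.        ]]), 'xyz': array([ 3.56105805e-01, -1.87826820e-04,  1.13365681e+00]), 'orientation': array([-0.6946617 , -0.06912737,  0.06703683,  0.71286225])}
{'clock': 0.1, 'qpos': array([-8.93415478e-01,  2.55685940e-01,  1.07150242e-01, -3.86349601e-04,
       -1.42387182e+00, -2.84640695e-01]), 'dq': array([-0.00013692, -0.00109729,  0.00440475, -0.00112544,  0.00177586,
       -0.00046024]), 'effort': array([-2.02419273e-03, -3.87607062e+01,  2.38473505e+01,  5.37781879e+00,
       -3.78592187e-03,  5.15038849e-06]), 'eef_pos': array([ 0.21039977, -0.5077088 ,  0.23049913]), 'tool_rot': array([-2.03340787e-04, -1.95082509e-01,  9.80786485e-01,  8.02588296e-04]), 'force': array([ 0.09043314,  0.47816263, -0.01575392]), 'moment': array([ 0.03897883,  0.00866021, -0.01714634]), 'opening': 0.08521742536414817} 0.0187
```

View pics/side0.png

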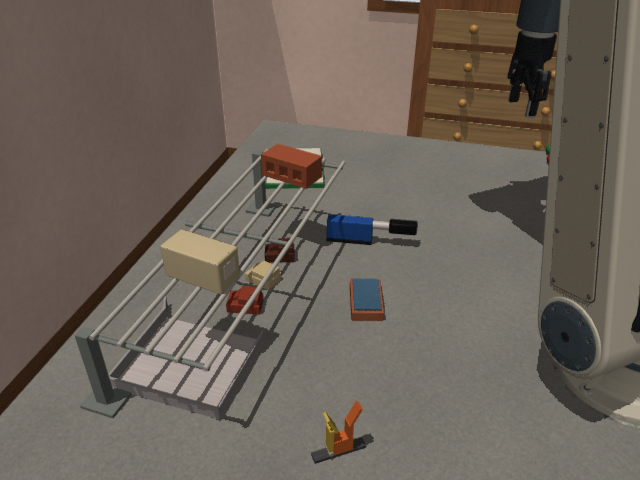

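View pics/top0.png

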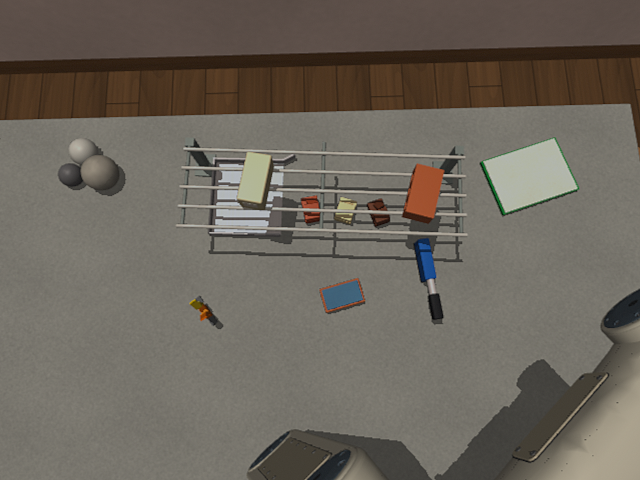

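Side view: pan at lower left (~190,360), the fragments at (245,300), (263,275), (280,250), the paddle (350,228), the tile (367,298) and the clip (340,435). Top view: image left is +y and up is +x, with the paddle at (425,265) and the clip at (205,310).

```bash
python3 - <<'E'
from h import *
f=np.load('top0.npz'); p,d,w=f['p'],f['d'],f['w']
hsv=cv2.cvtColor(p,cv2.COLOR_RGB2HSV)
def rep(name,mask,box,zr,src=None):
    u0,v0,u1,v1=box; M=np.zeros((480,640),bool); M[v0:v1,u0:u1]=1
    M&=mask&(d>0)&(w[...,2]>zr[0])&(w[...,2]<zr[1])
    q=w[M]
    if len(q)<5: print(name,'few',len(q)); return
    r=cv2.minAreaRect((q[:,:2]*1000).astype(np.float32)); bx=cv2.boxPoints(r)
    print(name,len(q),'c',np.round(r[0],1),'size',np.round(r[1],1),'ang',round(r[2],1),'z',np.round(np.percentile(q[:,2],[5,50,95])*1000,1),'box',np.round(bx).tolist())
H,S,V=hsv[...,0],hsv[...,1],hsv[...,2]
T=np.ones_like(S,bool)
rep('blade',(H>100)&(H<130)&(S>150),(400,230,450,290),(.03,.08))
rep('grip',V<70,(415,285,450,330),(.03,.08))
rep('neck',(S<60)&(V>100),(415,275,445,300),(.035,.08))
rep('tile',(S>60),(310,270,375,320),(.015,.05))
rep('red',(S>130),(295,190,325,228),(.01,.06))
rep('cream',(S>60),(330,190,362,230),(.01,.06))
rep('brown',(S>60),(362,190,395,230),(.01,.06))
rep('clipY',(S>150)&(H>22)&(H<35),(180,285,235,335),(.03,.12))
rep('clipO',(S>150)&(H<18),(180,285,235,335),(.01,.12))
rep('clipbase',V<75,(180,285,235,335),(.00,.02))
rep('panwall',T,(200,150,300,245),(.017,.04))
rep('hollow',(S>100)&(H<15),(395,150,450,230),(.17,.25))
rep('creamb',(S>40),(230,140,280,215),(.17,.25))
rep('rackbars',T,(170,130,480,245),(.140,.165))
rep('bench',T,(100,350,250,420),(-.02,.02))
big=cv2.resize(p[130:340,170:490],None,fx=2.5,fy=2.5,interpolation=cv2.INTER_CUBIC); save('top0c',big)
g=np.load('side0.npz')['p']; save('side0c',cv2.resize(g[220:470,80:400],None,fx=2.4,fy=2.4,interpolation=cv2.INTER_CUBIC))
E
```

```text
blade 554 c [ 531.9 -258. ] size [97.6 29.6] ang 6.9 z [35.7 54.1 58. ] box [[482.0, -249.0], [485.0, -279.0], [582.0, -267.0], [579.0, -237.0]]
grip 295 c [ 428.6 -270.6] size [79.2 25.1] ang 7.3 z [43.3 57.2 60.6] box [[388.0, -263.0], [391.0, -288.0], [469.0, -278.0], [466.0, -253.0]]
neck 102 c [ 465.6 -266. ] size [34.5 17. ] ang 3.4 z [48.5 52.3 56.3] box [[448.0, -259.0], [449.0, -276.0], [483.0, -273.0], [482.0, -257.0]]
tile 965 c [453.5 -53.9] size [59.4 99.9] ang 14.8 z [19.9 25.1 28.8] box [[412.0, -13.0], [438.0, -110.0], [495.0, -95.0], [469.0, 2.0]]
red 321 c [673.1  16.9] size [62.6 41.3] ang 9.6 z [18.1 32.5 38.3] box [[639.0, 32.0], [646.0, -9.0], [707.0, 2.0], [700.0, 42.0]]
cream 329 c [668.9 -70.4] size [43.4 61.8] ang 71.7 z [15.6 29.4 34.4] box [[633.0, -81.0], [691.0, -101.0], [705.0, -59.0], [646.0, -40.0]]
brown 336 c [ 661.1 -152.2] size [62.7 40.3] ang 17.0 z [16.6 29.4 39.8] box [[625.0, -142.0], [637.0, -181.0], [697.0, -162.0], [685.0, -124.0]]
clipY 73 c [436.4 287.4] size [17.5 15.3] ang 29.9 z [43.  72.3 86.9] box [[425.0, 290.0], [433.0, 276.0], [44
[... 344 characters left out ...]
 [210.4 241.7] ang 0.6 z [18.5 23.9 29. ] box [[605.0, 295.0], [608.0, 53.0], [818.0, 56.0], [815.0, 297.0]]
hollow 1600 c [ 653.7 -228.1] size [ 61.4 112. ] ang 73.7 z [186.1 205.4 208.2] box [[591.0, -242.0], [699.0, -273.0], [716.0, -214.0], [609.0, -183.0]]
creamb 1453 c [689.7 132.1] size [ 54.9 111.2] ang 78.3 z [182.7 216.9 220. ] box [[630.0, 117.0], [739.0, 94.0], [750.0, 148.0], [641.0, 170.0]]
rackbars 5488 c [688.9 -11.5] size [641.4 215.7] ang 86.5 z [147.8 156.2 160.1] box [[562.0, -325.0], [777.0, -338.0], [816.0, 302.0], [601.0, 315.0]]
bench 10454 c [252. 355.] size [368.  159.8] ang 88.5 z [-3.2  0.2  3.7] box [[167.0, 173.0], [327.0, 169.0], [337.0, 537.0], [177.0, 541.0]]
```

View pics/top0c.png

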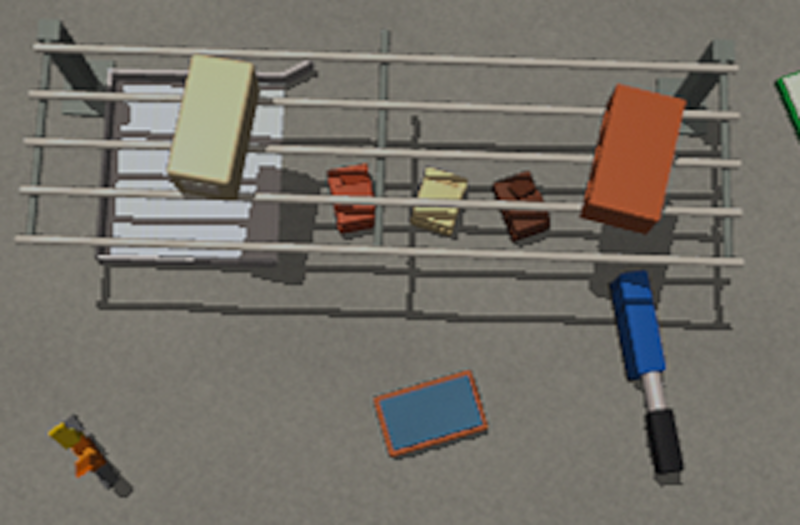

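The top crop shows the pan on the left with its mouth facing the fragments, and the far flare at about (310,65). The three fragments sit between the pan and the paddle. The near pan wall runs along crop y≈258, and the clip is at (85,455). Next I'll fit the pan, rack bar and clip lines.

```bash
python3 - <<'E'
from h import *
f=np.load('top0.npz'); p,d,w=f['p'],f['d'],f['w']
x,y,z=[w[...,i]*1000 for i in range(3)]
W=(z>14)&(z<32)&(y>50)&(y<310)&(x>590)&(x<840)
for s,n in((0,'top'),):
    near=W&(x<630)
    for a in range(50,310,20):
        k=near&(y>=a)&(y<a+20); k2=W&(x>770)&(y>=a)&(y<a+20)
        print(a,k.sum(),np.round(np.median(x[k]),1) if k.any() else '',k2.sum(),np.round(np.median(x[k2]),1) if k2.any() else '')
    for a in range(620,810,30):
        k=W&(y>240)&(x>=a)&(x<a+30); print('back',a,k.sum(),np.round(np.median(y[k]),1) if k.any() else '')
B=(z>145)&(z<165)&(x<640)
for a in range(-330,330,60):
    k=B&(y>=a)&(y<a+10)
    q=np.sort(x[k]); print('bar',a,np.round(np.median(q[q<q.min()+12]),1) if len(q) else '')
g=np.load('side0.npz'); ps,ws=g['p'],g['w']
h=cv2.cvtColor(ps,cv2.COLOR_RGB2HSV); 
for n,lo,hi in(('Y',20,35),('O',3,18)):
    k=(h[...,0]>=lo)&(h[...,0]<=hi)&(h[...,1]>170)&(ws[...,0]>.36)&(ws[...,0]<.48)&(ws[...,1]>.2)&(ws[...,1]<.34)
    q=ws[k]*1000
    for a in(0,20,40,58,75,85):
        qq=q[(q[:,2]>a)&(q[:,2]<a+12)]; print(n,a,len(qq),qq.mean(0).round(1) if len(qq) else '')
save('side0p',cv2.resize(ps[300:425,100:280],None,fx=4,fy=4,interpolation=cv2.INTER_CUBIC))
E
```

```text
50 0  19 815.6
70 0  23 807.4
90 17 607.6 21 803.7
110 21 609.4 4 803.9
130 16 610.3 0 
150 17 611.6 0 
170 23 612.5 7 808.5
190 25 613.0 20 809.1
210 20 614.1 21 809.7
230 18 614.7 21 811.1
250 16 616.3 49 804.7
270 14 620.7 21 800.9
290 0  8 794.5
back 620 21 272.4
back 650 31 270.7
back 680 19 268.6
back 710 25 267.5
back 740 29 266.1
back 770 39 266.6
back 800 50 260.2
bar -330 565.1
bar -270 569.8
bar -210 573.1
bar -150 576.6
bar -90 581.2
bar -30 583.7
bar 30 587.5
bar 90 150.4
bar 150 99.1
bar 210 597.7
bar 270 601.7
Y 0 0 
Y 20 37 [436.2 293.4  25.6]
Y 40 38 [435.8 292.8  46. ]
Y 58 63 [433.9 292.   62.4]
Y 75 27 [435.5 295.3  82. ]
Y 85 25 [439.7 294.2  87.5]
O 0 37 [417.3 284.8   9.7]
O 20 100 [417.7 285.3  26. ]
O 40 43 [412.1 276.8  46.1]
O 58 72 [413.1 274.5  64.5]
O 75 72 [406.7 270.   80.4]
O 85 61 [403.3 266.8  89.9]
```

View pics/side0p.png

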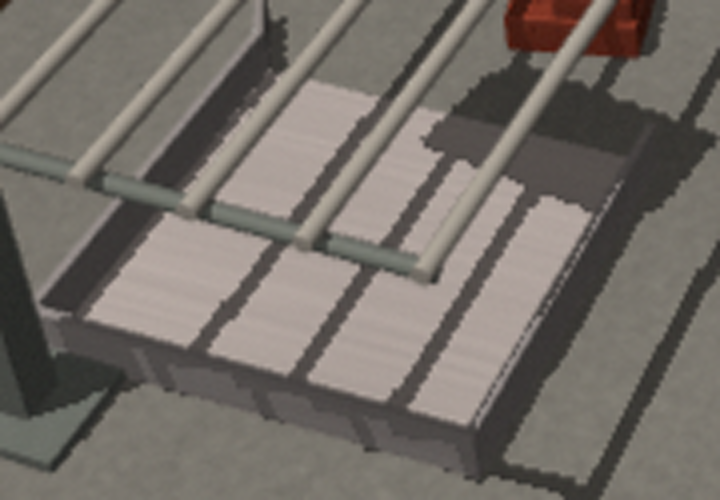

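Fits: the pan's y axis is turned about -3° with its mouth at y≈91 mm. The near wall's inner face is at x≈610, and the front bar is at x≈589 near the mouth. The paddle's yaw is 7°. I'll turn the tool to that yaw and tilt it 30° so the gripper body leans away from the rack.

>>> step_arm(
  motion=[
    {"gripper": -1,"travel": [0,0,0],"angular": [0,0,0.09]},
    {"gripper": -1,"travel": [0,0,0],"angular": [0,0,0.09]},
    {"gripper": -1,"travel": [0,0,0],"angular": [0,0,0.09]},
    {"gripper": -1,"travel": [0,0,0],"angular": [0,-0.105,0]},
    {"gripper": -1,"travel": [0,0,0],"angular": [0,-0.105,0]},
    {"gripper": -1,"travel": [0,0,0],"angular": [0,-0.105,0]},
    {"gripper": -1,"travel": [0,0,0],"angular": [0,-0.105,0]},
    {"gripper": -1,"travel": [0,0,0],"angular": [0,-0.105,0]},
    {"gripper": -1,"travel": [0,0,0],"angular": [0,0,0]},
  ],
)

```text
clock: 0.85
eef_pos: [0.2077, -0.5083, 0.2297]
tool_rot: [0.261, -0.056, 0.964, 0.017]
force: [-1.0, 0.3, -0.2]
opening: 0.0855
```

```bash
cat >> h.py <<'E'
def go(target, yaw=None, tilt=30):
    """print tool-frame travel (cm) to reach TCP target (mm), and rotation vector to yaw/tilt (deg)"""
    s=arm.sense(); r=rot(s['tool_rot']); e=np.array(s['eef_pos'])
    print('t',round(s['clock'],2),'eef',(e*1000).round(1),'F',np.round(s['force'],1),'open',round(s['opening']*1000,1),'q',np.round(s['qpos'],2))
    m=r.as_matrix(); print('tool x',m[:,0].round(3),'y',m[:,1].round(3),'z',m[:,2].round(3))
    if yaw is not None:
        g=R.from_euler('z',yaw,degrees=True)*R.from_euler('y',-tilt,degrees=True)*R.from_euler('y',180,degrees=True)
        print('rotvec tool',(r.inv()*g).as_rotvec().round(3))
    if target is not None: print('travel cm',(r.inv().apply(np.array(target)/1000-e)*100).round(2))
E
python3 -c "
from h import *
go([370,-278,115],7)"
```

```text
t 0.85 eef [ 207.7 -508.3  229.7] F [-1.   0.3 -0.2] open 85.5 q [-1.27  0.24  0.15 -0.53 -1.41 -0.12]
tool x [-0.857 -0.1   -0.505] y [-0.117  0.993  0.003] z [ 0.501  0.062 -0.863]
rotvec tool [ 0.     0.006 -0.006]
travel cm [-10.41  20.93  19.47]
```

>>> step_arm(
  motion=[
    {"gripper": -1,"travel": [-1.04,2.09,1.95],"angular": [0,0,0]},
    {"gripper": -1,"travel": [-1.04,2.09,1.95],"angular": [0,0,0]},
    {"gripper": -1,"travel": [-1.04,2.09,1.95],"angular": [0,0,0]},
    {"gripper": -1,"travel": [-1.04,2.09,1.95],"angular": [0,0,0]},
    {"gripper": -1,"travel": [-1.04,2.09,1.95],"angular": [0,0,0]},
    {"gripper": -1,"travel": [-1.04,2.09,1.95],"angular": [0,0,0]},
    {"gripper": -1,"travel": [-1.04,2.09,1.95],"angular": [0,0,0]},
    {"gripper": -1,"travel": [-1.04,2.09,1.95],"angular": [0,0,0]},
    {"gripper": -1,"travel": [-1.04,2.09,1.95],"angular": [0,0,0]},
    {"gripper": -1,"travel": [-1.04,2.09,1.95],"angular": [0,0,0]},
  ],
)

```text
clock: 1.68
eef_pos: [0.3717, -0.2764, 0.1142]
tool_rot: [0.259, -0.059, 0.964, 0.016]
force: [1.1, -0.6, 0.0]
opening: 0.0853
```

```bash
python3 -c "
from h import *
m,p,d=cap('wrist'); save('w1',p); np.savez('w1.npz',p=p,d=d,w=pts(m,d))
go([420,-272,28.5],7)
w=pts(m,d)*1000; hh=cv2.cvtColor(p,cv2.COLOR_RGB2HSV)
def R_(n,k):
    q=w[k&(d>0)]; r=cv2.minAreaRect(q[:,:2].astype(np.float32)); print(n,len(q),np.round(r[0],1),np.round(r[1],1),round(r[2],1),np.percentile(q[:,2],[5,95]).round(1))
box=(w[...,0]>370)&(w[...,0]<600)&(abs(w[...,1]+265)<45)
R_('blade',box&(hh[...,0]>100)&(hh[...,0]<130)&(hh[...,1]>150)&(w[...,2]>45)&(w[...,2]<65))
R_('grip',box&(hh[...,2]<80)&(w[...,2]>50)&(w[...,2]<65)&(w[...,0]<475))
"
```

```text
t 1.73 eef [ 372.5 -271.6  111.7] F [ 2.   7.  -2.5] open 85.4 q [-0.6  -0.   -0.46 -0.5  -0.77 -0.55]
tool x [-0.86  -0.105 -0.5  ] y [-0.124  0.992  0.005] z [ 0.496  0.067 -0.866]
rotvec tool [ 0.006  0.    -0.001]
travel cm [ 0.08 -0.68  9.56]
blade 1874 [ 482.5 -265.2] [191.8  23.8] 6.8 [53.9 56.1]
grip 2802 [ 416.  -274.7] [58.3 23.9] 5.6 [52.8 59.1]
```

View pics/w1.png

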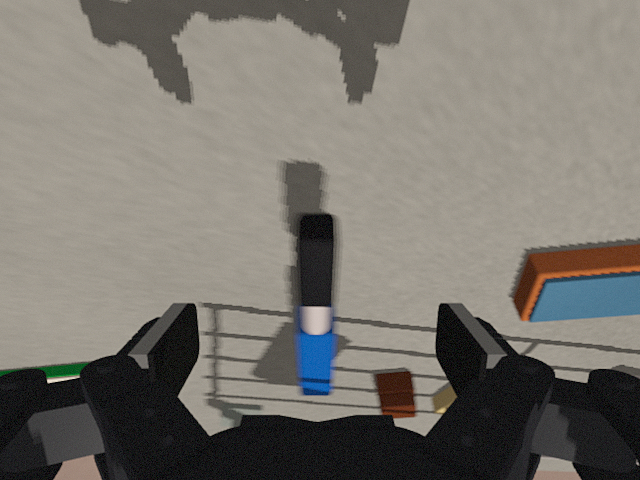

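Wrist view: the grip is at (317,260), midway between the open fingers, with the tile and fragments well clear. I'll descend along the tool axis and close.

>>> step_arm(
  motion=[
    {"gripper": -1,"travel": [0.0,-0.35,0.0],"angular": [0,0,0]},
    {"gripper": -1,"travel": [0,0,1.9],"angular": [0,0,0]},
    {"gripper": -1,"travel": [0,0,1.9],"angular": [0,0,0]},
    {"gripper": -1,"travel": [0,0,1.9],"angular": [0,0,0]},
    {"gripper": -1,"travel": [0,0,1.9],"angular": [0,0,0]},
    {"gripper": -1,"travel": [0,0,1.9],"angular": [0,0,0]},
    {"gripper": -1,"travel": [0,0,0],"angular": [0,0,0]},
  ],
)

```text
clock: 2.32
eef_pos: [0.4187, -0.2748, 0.0295]
tool_rot: [0.257, -0.059, 0.964, 0.017]
force: [0.0, 0.5, 0.3]
opening: 0.0857
```

```bash
python3 -c "
from h import *
go([420,-273,28.5],7)"
```

```text
t 2.32 eef [ 418.7 -274.8   29.5] F [0.  0.5 0.3] open 85.7 q [-0.56  0.19 -0.47 -0.61 -0.58 -0.43]
tool x [-0.861 -0.105 -0.498] y [-0.123  0.992  0.003] z [ 0.494  0.064 -0.867]
rotvec tool [ 0.003 -0.002 -0.001]
travel cm [-0.08  0.17  0.17]
```

>>> step_arm(
  motion=[
    {"gripper": 1,"travel": [0,0.1,0.1],"angular": [0,0,0]},
    {"gripper": 1,"travel": [0,0,0],"angular": [0,0,0]},
    {"gripper": 1,"travel": [0,0,0],"angular": [0,0,0]},
    {"gripper": 1,"travel": [0,0,0],"angular": [0,0,0]},
    {"gripper": 1,"travel": [0,0,0],"angular": [0,0,0]},
    {"gripper": 1,"travel": [0,0,0],"angular": [0,0,0]},
    {"gripper": 1,"travel": [0,0,0],"angular": [0,0,0]},
    {"gripper": 1,"travel": [0,0,0],"angular": [0,0,0]},
  ],
)

```text
clock: 2.98
eef_pos: [0.4194, -0.2746, 0.0324]
tool_rot: [0.259, -0.059, 0.964, 0.015]
force: [-4.5, 0.9, 7.0]
opening: 0.0229
```

```bash
python3 -c "
from h import *
go(None,-3)
m,p,d=cap('wrist'); w=pts(m,d)*1000; hh=cv2.cvtColor(p,cv2.COLOR_RGB2HSV); save('w2',p)
k=(d>0)&(hh[...,0]>100)&(hh[...,0]<130)&(hh[...,1]>150)&(w[...,2]>48)&(w[...,2]<65)&(abs(w[...,1]+260)<45)
q=w[k]; r=cv2.minAreaRect(q[:,:2].astype(np.float32)); print(len(q),r,q.max(0),q.min(0))
"
```

```text
t 2.98 eef [ 419.4 -274.6   32.4] F [-4.5  0.9  7. ] open 22.9 q [-0.55  0.18 -0.47 -0.61 -0.58 -0.43]
tool x [-0.858 -0.107 -0.502] y [-0.123  0.992 -0.001] z [ 0.498  0.061 -0.865]
rotvec tool [0.087 0.002 0.152]
44 ((434.9423522949219, -266.22607421875), (95.80632019042969, 43.61769104003906), 6.600075721740723) [ 484.34795032 -249.57467966   64.91761234] [ 385.5318463  -292.71592225   48.00775267]
```

Gripped (22.9 mm). Next, lift slightly and turn to the pan's yaw.

>>> step_arm(
  motion=[
    {"gripper": 1,"travel": [-0.25,0,-0.45],"angular": [0,0,0]},
    {"gripper": 1,"travel": [0,0,0],"angular": [0.0435,0,0.076]},
    {"gripper": 1,"travel": [0,0,0],"angular": [0.0435,0,0.076]},
    {"gripper": 1,"travel": [0,0,0],"angular": [0,0,0]},
  ],
)

```text
clock: 3.37
eef_pos: [0.4177, -0.2725, 0.0358]
tool_rot: [0.258, 0.028, 0.966, -0.005]
force: [0.3, 1.0, -3.1]
opening: 0.0233
```

```bash
python3 -c "
from h import *
go([538,-267,35],-3)"
```

```text
t 3.37 eef [ 417.7 -272.5   35.8] F [ 0.3  1.  -3.1] open 23.3 q [-0.44  0.13 -0.57 -0.49 -0.42 -0.78]
tool x [-0.865  0.051 -0.499] y [0.056 0.998 0.004] z [ 0.498 -0.025 -0.867]
rotvec tool [ 0.001 -0.001 -0.005]
travel cm [-10.34   1.22   6.05]
```

>>> step_arm(
  motion=[
    {"gripper": 1,"travel": [-1.72,0.2,1.01],"angular": [0,0,0]},
    {"gripper": 1,"travel": [-1.72,0.2,1.01],"angular": [0,0,0]},
    {"gripper": 1,"travel": [-1.72,0.2,1.01],"angular": [0,0,0]},
    {"gripper": 1,"travel": [-1.72,0.2,1.01],"angular": [0,0,0]},
    {"gripper": 1,"travel": [-1.72,0.2,1.01],"angular": [0,0,0]},
    {"gripper": 1,"travel": [-1.72,0.2,1.01],"angular": [0,0,0]},
    {"gripper": 1,"travel": [0,0,0],"angular": [0,0,0]},
    {"gripper": 1,"travel": [0,0,0],"angular": [0,0,0]},
  ],
)

```text
clock: 4.03
eef_pos: [0.5392, -0.268, 0.0349]
tool_rot: [0.258, 0.024, 0.966, -0.006]
force: [0.1, 0.1, -3.1]
opening: 0.0228
```

```bash
python3 -c "
from h import *
go([538,-267,34],-3)
m,p,d=cap('side'); w=pts(m,d)*1000; hh=cv2.cvtColor(p,cv2.COLOR_RGB2HSV); save('s2',p[100:420,60:460])
k=(d>0)&(hh[...,0]>100)&(hh[...,0]<130)&(hh[...,1]>150)&(w[...,2]>5)&(w[...,2]<75)&(w[...,1]<-170)
q=w[k]; print(len(q),np.percentile(q,[1,5,50,95,99],axis=0).round(1))
"
```

```text
t 4.03 eef [ 539.2 -268.    34.9] F [ 0.1  0.1 -3.1] open 22.8 q [-0.29  0.29 -0.42 -0.34 -0.37 -1.05]
tool x [-0.866  0.043 -0.499] y [0.049 0.999 0.001] z [ 0.498 -0.023 -0.867]
rotvec tool [ 0.003 -0.001  0.003]
travel cm [0.15 0.1  0.02]
696 [[ 602.2 -279.3    9.6]
 [ 604.8 -274.    13.8]
 [ 650.4 -259.2   39.5]
 [ 695.4 -254.7   58.2]
 [ 699.8 -252.7   59.6]]
```

View pics/s2.png

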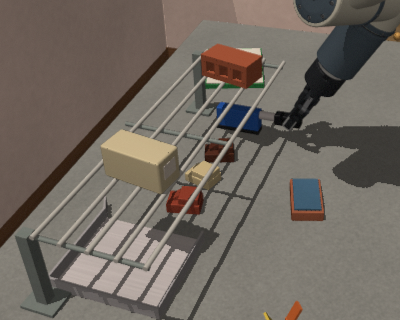

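The paddle is clear under the rack and level: blade x 602–700, top at about 58 mm. Sweep along tool y, which is the pan's y axis.

>>> step_arm(
  motion=[
    {"gripper": 1,"travel": [0.05,1.3,0.1],"angular": [0,0,0]},
    {"gripper": 1,"travel": [0,1.3,0],"angular": [0,0,0]},
    {"gripper": 1,"travel": [0,1.3,0],"angular": [0,0,0]},
    {"gripper": 1,"travel": [0,1.2,0],"angular": [0,0,0]},
    {"gripper": 1,"travel": [0,1.2,0],"angular": [0,0,0]},
    {"gripper": 1,"travel": [0,1.2,0],"angular": [0,0,0]},
    {"gripper": 1,"travel": [0,1.2,0],"angular": [0,0,0]},
    {"gripper": 1,"travel": [0,1.2,0],"angular": [0,0,0]},
    {"gripper": 1,"travel": [0,1.2,0],"angular": [0,0,0]},
    {"gripper": 1,"travel": [0,1.2,0],"angular": [0,0,0]},
  ],
)

```text
clock: 4.92
eef_pos: [0.5426, -0.1488, 0.0358]
tool_rot: [0.254, 0.024, 0.967, -0.003]
force: [-0.4, -0.8, -3.1]
opening: 0.023
```

>>> step_arm(
  motion=[
    {"gripper": 1,"travel": [0,1.2,0],"angular": [0,0,0]},
    {"gripper": 1,"travel": [0,1.2,0],"angular": [0,0,0]},
    {"gripper": 1,"travel": [0,1.2,0],"angular": [0,0,0]},
    {"gripper": 1,"travel": [0,1.2,0],"angular": [0,0,0]},
    {"gripper": 1,"travel": [0,1.2,0],"angular": [0,0,0]},
    {"gripper": 1,"travel": [0,1.2,0],"angular": [0,0,0]},
  ],
)

```text
clock: 5.42
eef_pos: [0.5497, -0.0864, 0.0504]
tool_rot: [0.246, 0.022, 0.969, 0.009]
force: [1.0, -2.1, -2.8]
opening: 0.0229
```

```bash
python3 -c "
from h import *
go(None,-3)
m,p,d=cap('top'); save('t3',cv2.resize(p[140:340,180:460],None,fx=2.5,fy=2.5,interpolation=cv2.INTER_CUBIC))
"
```

```text
t 5.42 eef [549.7 -86.4  50.4] F [ 1.  -2.1 -2.8] open 22.9 q [ 0.1   0.15 -0.87  0.63 -0.07 -2.33]
tool x [-0.878  0.046 -0.476] y [0.038 0.999 0.027] z [ 0.476  0.006 -0.879]
rotvec tool [ 0.031 -0.028 -0.001]
```

View pics/t3.png

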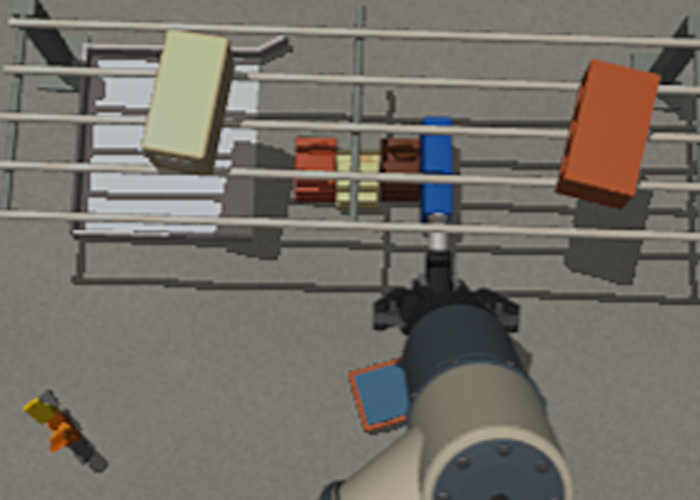

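The pieces are lined up well, but joint 5 is at its -0.07 limit (singular at 30° tilt), so the blade rose to about z 50. I'll back off, set the paddle down, regrip at about 10° tilt, which avoids this, and go on.

>>> step_arm(
  motion=[
    {"gripper": 1,"travel": [0,-1.2,0],"angular": [0,0,0]},
    {"gripper": 1,"travel": [0,-1.3,0],"angular": [0,0,0]},
    {"gripper": 1,"travel": [0,-1.3,0],"angular": [0.015,-0.014,0]},
    {"gripper": 1,"travel": [0,-1.3,0],"angular": [0.015,-0.014,0]},
    {"gripper": 1,"travel": [0,-1.3,0],"angular": [0,0,0]},
    {"gripper": 1,"travel": [0,-1.3,0],"angular": [0,0,0]},
    {"gripper": 1,"travel": [0,0,0],"angular": [0,0,0]},
  ],
)

```text
clock: 6.05
eef_pos: [0.5495, -0.1622, 0.0537]
tool_rot: [0.259, 0.026, 0.965, -0.006]
force: [0.8, -0.2, -2.1]
opening: 0.0229
```

```bash
python3 -c "
from h import *
go([542,-155,36],-3)"
```

```text
t 6.05 eef [ 549.5 -162.2   53.7] F [ 0.8 -0.2 -2.1] open 22.9 q [-0.    0.18 -0.69  0.14 -0.17 -1.76]
tool x [-0.864  0.048 -0.501] y [0.054 0.999 0.002] z [ 0.5   -0.025 -0.865]
rotvec tool [ 0.001  0.001 -0.003]
travel cm [1.57 0.67 1.14]
```

>>> step_arm(
  motion=[
    {"gripper": 1,"travel": [0.75,0,0.55],"angular": [0,0,0]},
    {"gripper": 1,"travel": [0.75,0,0.55],"angular": [0,0,0]},
    {"gripper": 1,"travel": [0,0,0],"angular": [0,0,0]},
    {"gripper": 1,"travel": [0.1,0,0.17],"angular": [0,0,0]},
    {"gripper": 1,"travel": [0.1,0,0.17],"angular": [0,0,0]},
    {"gripper": 1,"travel": [0,0,0],"angular": [0,0,0]},
  ],
)

```text
clock: 6.55
eef_pos: [0.5437, -0.1609, 0.0341]
tool_rot: [0.26, 0.025, 0.965, -0.005]
force: [0.2, 0.3, -1.7]
opening: 0.0234
```

```bash
python3 -c "
from h import *
go([542,-162,32],-3)"
```

```text
t 6.55 eef [ 543.7 -160.9   34.1] F [ 0.2  0.3 -1.7] open 23.4 q [-0.01  0.21 -0.77  0.27 -0.07 -1.87]
tool x [-0.864  0.046 -0.502] y [0.051 0.999 0.004] z [ 0.502 -0.023 -0.865]
rotvec tool [ 0.004  0.002 -0.001]
travel cm [ 0.25 -0.12  0.09]
```

>>> step_arm(
  motion=[
    {"gripper": 1,"travel": [0.1,0,0.17],"angular": [0,0,0]},
    {"gripper": 1,"travel": [0,0,0],"angular": [0,0,0]},
    {"gripper": -1,"travel": [0,0,0],"angular": [0,0,0]},
    {"gripper": -1,"travel": [0,0,0],"angular": [0,0,0]},
    {"gripper": -1,"travel": [0,0,0],"angular": [0,0,0]},
    {"gripper": -1,"travel": [0,0,0],"angular": [0,0,0]},
    {"gripper": -1,"travel": [0,0,0],"angular": [0,0,0]},
    {"gripper": -1,"travel": [0,0,0],"angular": [0,0,0]},
  ],
)

```text
clock: 7.22
eef_pos: [0.5429, -0.1611, 0.0317]
tool_rot: [0.259, 0.025, 0.966, -0.005]
force: [-0.4, -0.3, -0.4]
opening: 0.0853
```

>>> step_arm(
  motion=[
    {"gripper": -1,"travel": [0,0,-2],"angular": [0,0,0]},
    {"gripper": -1,"travel": [0,0,-2],"angular": [0,0,0]},
    {"gripper": -1,"travel": [0,0,-2],"angular": [0,0,0]},
    {"gripper": -1,"travel": [0,0,-2],"angular": [0,0,0]},
    {"gripper": -1,"travel": [0,0,0],"angular": [0,0.115,0]},
    {"gripper": -1,"travel": [0,0,0],"angular": [0,0.115,0]},
    {"gripper": -1,"travel": [0,0,0],"angular": [0,0.12,0]},
    {"gripper": -1,"travel": [0,0,0],"angular": [0,0,0]},
    {"gripper": -1,"travel": [0,0,0],"angular": [0,0,0]},
  ],
)

```text
clock: 7.97
eef_pos: [0.5046, -0.1595, 0.1006]
tool_rot: [0.09, 0.026, 0.996, -0.0]
force: [-0.1, 0.1, -0.5]
opening: 0.0855
```

```bash
python3 -c "
from h import *
m,p,d=cap('wrist'); save('w4',p); w=pts(m,d)*1000; hh=cv2.cvtColor(p,cv2.COLOR_RGB2HSV)
go(None,-3,10)
def R_(n,k):
    q=w[k&(d>0)]; r=cv2.minAreaRect(q[:,:2].astype(np.float32)); print(n,len(q),np.round(r[0],1),np.round(r[1],1),round(r[2],1),np.percentile(q[:,2],[5,50,95]).round(1))
box=(w[...,0]>480)&(w[...,0]<620)&(abs(w[...,1]+165)<45)
R_('grip',box&(hh[...,2]<80)&(w[...,2]>45)&(w[...,2]<70)&(w[...,0]<600))
R_('neck',box&(hh[...,2]>80)&(hh[...,1]<80)&(w[...,2]>45)&(w[...,2]<70)&(w[...,0]<600))
"
```

```text
t 8.02 eef [ 503.2 -159.4  100.1] F [-1.1  0.7 -0.9] open 85.5 q [-0.01  0.18 -0.35  0.   -0.86 -1.62]
tool x [-0.983  0.051 -0.179] y [0.051 0.999 0.004] z [ 0.178 -0.005 -0.984]
rotvec tool [0.004 0.005 0.   ]
grip 4352 [ 541.2 -161.8] [23.6 58.4] 87.2 [50.6 58.  59.1]
neck 1029 [ 558.1 -162.8] [24.1 84.6] 87.2 [49.2 53.6 57.3]
```

View pics/w4.png

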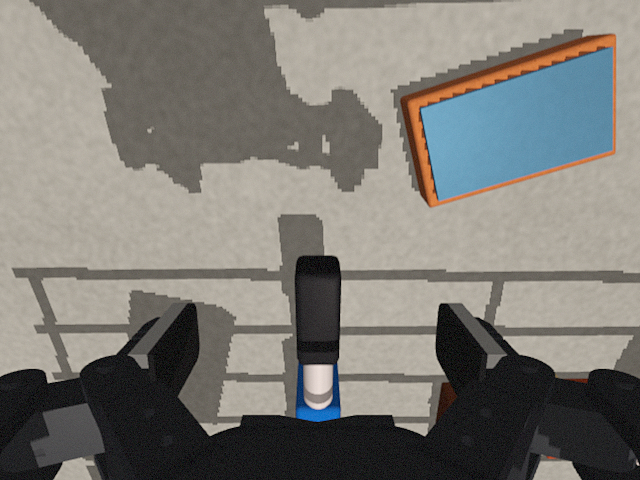

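The paddle stands upright with its grip at (318,310), centred between the fingers; its centre measures (541,-162) at yaw -3°. Regrip at 10° tilt.

```bash
python3 -c "
from h import *
go([540,-162,28],-3,10)"
```

```text
t 8.02 eef [ 503.2 -159.4  100.1] F [-1.1  0.7 -0.9] open 85.5 q [-0.01  0.18 -0.35  0.   -0.86 -1.62]
tool x [-0.983  0.051 -0.179] y [0.051 0.999 0.004] z [ 0.178 -0.005 -0.984]
rotvec tool [0.004 0.005 0.   ]
travel cm [-2.34 -0.1   7.75]
```

>>> step_arm(
  motion=[
    {"gripper": -1,"travel": [-0.78,-0.03,1.6],"angular": [0,0,0]},
    {"gripper": -1,"travel": [-0.78,-0.03,2.0],"angular": [0,0,0]},
    {"gripper": -1,"travel": [-0.78,-0.03,2.0],"angular": [0,0,0]},
    {"gripper": -1,"travel": [0,0,2.15],"angular": [0,0,0]},
    {"gripper": -1,"travel": [0,0,0],"angular": [0,0,0]},
  ],
)

```text
clock: 8.43
eef_pos: [0.5362, -0.1617, 0.0244]
tool_rot: [0.086, 0.026, 0.996, 0.0]
force: [-0.7, -0.5, -0.5]
opening: 0.0853
```

>>> step_arm(
  motion=[
    {"gripper": 1,"travel": [0,0,0],"angular": [0,0,0]},
    {"gripper": 1,"travel": [0,0,0],"angular": [0,0,0]},
    {"gripper": 1,"travel": [0,0,0],"angular": [0,0,0]},
    {"gripper": 1,"travel": [0,0,0],"angular": [0,0,0]},
    {"gripper": 1,"travel": [0,0,0],"angular": [0,0,0]},
    {"gripper": 1,"travel": [0,0,0],"angular": [0,0,0]},
    {"gripper": 1,"travel": [0,0,-0.4],"angular": [0,0,0]},
    {"gripper": 1,"travel": [0,0,0],"angular": [0,0,0]},
  ],
)

```text
clock: 9.1
eef_pos: [0.5385, -0.162, 0.0329]
tool_rot: [0.089, 0.026, 0.996, -0.0]
force: [0.7, 0.5, -2.5]
opening: 0.0229
```

```bash
python3 -c "
from h import *
go(None,-3,10)"
```

```text
t 9.1 eef [ 538.5 -162.    32.9] F [ 0.7  0.5 -2.5] open 22.9 q [-0.01  0.32 -0.36  0.   -0.71 -1.61]
tool x [-0.983  0.051 -0.178] y [0.051 0.999 0.004] z [ 0.178 -0.005 -0.984]
rotvec tool [0.004 0.004 0.   ]
```

>>> step_arm(
  motion=[
    {"gripper": 1,"travel": [0,1.3,0.1],"angular": [0,0,0]},
    {"gripper": 1,"travel": [0,1.3,0],"angular": [0,0,0]},
    {"gripper": 1,"travel": [0,1.3,0],"angular": [0,0,0]},
    {"gripper": 1,"travel": [0,1.2,0],"angular": [0,0,0]},
    {"gripper": 1,"travel": [0,1.2,0],"angular": [0,0,0]},
    {"gripper": 1,"travel": [0,1.2,0],"angular": [0,0,0]},
    {"gripper": 1,"travel": [0,1.2,0],"angular": [0,0,0]},
    {"gripper": 1,"travel": [0,1.2,0],"angular": [0,0,0]},
    {"gripper": 1,"travel": [0,1.2,0],"angular": [0,0,0]},
    {"gripper": 1,"travel": [0,1.2,0],"angular": [0,0,0]},
  ],
)

```text
clock: 9.93
eef_pos: [0.5444, -0.0393, 0.0315]
tool_rot: [0.088, 0.026, 0.996, -0.001]
force: [0.1, -1.8, -2.7]
opening: 0.0233
```

```bash
python3 -c "
from h import *
go(None,-3,10)"
```

```text
t 9.93 eef [544.4 -39.3  31.5] F [ 0.1 -1.8 -2.7] open 23.3 q [ 0.25  0.29 -0.44  0.08 -0.67 -1.93]
tool x [-0.983  0.052 -0.176] y [0.052 0.999 0.003] z [ 0.176 -0.006 -0.984]
rotvec tool [ 0.003  0.002 -0.001]
```

>>> step_arm(
  motion=[
    {"gripper": 1,"travel": [0,1.2,0],"angular": [0,0,0]},
    {"gripper": 1,"travel": [0,1.2,0],"angular": [0,0,0]},
    {"gripper": 1,"travel": [0,1.2,0],"angular": [0,0,0]},
    {"gripper": 1,"travel": [0,1.2,0],"angular": [0,0,0]},
    {"gripper": 1,"travel": [0,1.2,0],"angular": [0,0,0]},
    {"gripper": 1,"travel": [0,1.2,0],"angular": [0,0,0]},
    {"gripper": 1,"travel": [0,1.2,0],"angular": [0,0,0]},
    {"gripper": 1,"travel": [0,1.2,0],"angular": [0,0,0]},
    {"gripper": 1,"travel": [0,0.8,0],"angular": [0,0,0]},
    {"gripper": 1,"travel": [0,0,0],"angular": [0,0,0]},
  ],
)

```text
clock: 10.77
eef_pos: [0.5505, 0.0655, 0.0321]
tool_rot: [0.089, 0.025, 0.996, -0.0]
force: [0.0, 0.1, -3.0]
opening: 0.0233
```

```bash
python3 -c "
from h import *
go(None,-3,10)
m,p,d=cap('top'); w=pts(m,d)*1000; hh=cv2.cvtColor(p,cv2.COLOR_RGB2HSV); save('t5',cv2.resize(p[140:340,180:460],None,fx=2.5,fy=2.5,interpolation=cv2.INTER_CUBIC))
k=(d>0)&(hh[...,0]>100)&(hh[...,0]<130)&(hh[...,1]>150)&(w[...,2]>48)&(w[...,2]<75)&(w[...,0]>600)
q=w[k]; print('blade',len(q),np.percentile(q,[2,50,98],axis=0).round(1))
"
```

```text
t 10.77 eef [550.5  65.5  32.1] F [ 0.   0.1 -3. ] open 23.3 q [ 0.45  0.31 -0.44  0.13 -0.67 -2.17]
tool x [-0.983  0.05  -0.177] y [0.05  0.999 0.003] z [ 0.177 -0.005 -0.984]
rotvec tool [0.004 0.004 0.002]
blade 318 [[620.5  48.7  50.5]
 [655.4  61.1  55.7]
 [703.4  73.9  59.9]]
```

View pics/t5.png

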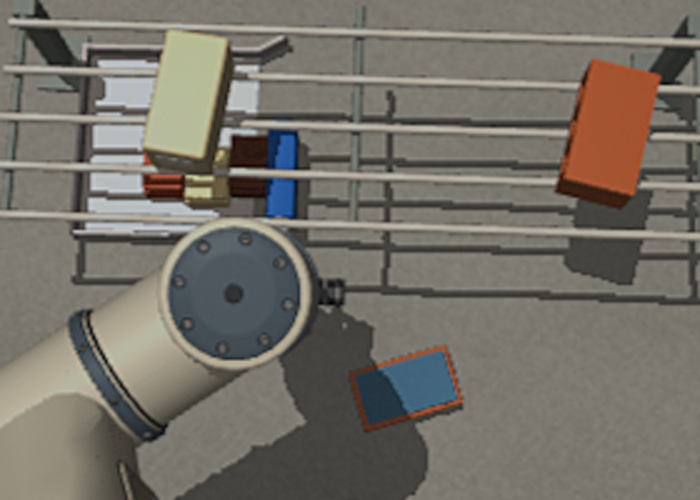

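The train is in a row, with red, cream and brown partly in the pan and the blade face at y≈75. There's about 58 mm from red to the back wall. Push 40 mm more.

>>> step_arm(
  motion=[
    {"gripper": 1,"travel": [0,0.8,0],"angular": [0,0,0]},
    {"gripper": 1,"travel": [0,0.8,0],"angular": [0,0,0]},
    {"gripper": 1,"travel": [0,0.8,0],"angular": [0,0,0]},
    {"gripper": 1,"travel": [0,0.8,0],"angular": [0,0,0]},
    {"gripper": 1,"travel": [0,0.8,0],"angular": [0,0,0]},
    {"gripper": 1,"travel": [0,0,0],"angular": [0,0,0]},
    {"gripper": 1,"travel": [0,0,0],"angular": [0,0,0]},
  ],
)

```text
clock: 11.4
eef_pos: [0.5534, 0.1057, 0.033]
tool_rot: [0.09, 0.025, 0.996, -0.0]
force: [0.1, 0.2, -2.3]
opening: 0.0229
```

>>> step_arm(
  motion=[
    {"gripper": 1,"travel": [0,-1.2,0],"angular": [0,0,0]},
    {"gripper": 1,"travel": [0,-1.6,0],"angular": [0,0,0]},
    {"gripper": 1,"travel": [0,-1.6,0],"angular": [0,0,0]},
    {"gripper": 1,"travel": [0,-1.6,0],"angular": [0,0,0]},
    {"gripper": 1,"travel": [0,-1.6,0],"angular": [0,0,0]},
    {"gripper": 1,"travel": [0,-1.6,0],"angular": [0,0,0]},
    {"gripper": 1,"travel": [0,-1.6,0],"angular": [0,0,0]},
    {"gripper": 1,"travel": [0,0,0],"angular": [0,0,0]},
  ],
)

```text
clock: 12.07
eef_pos: [0.5467, -0.006, 0.0324]
tool_rot: [0.089, 0.027, 0.996, -0.001]
force: [0.5, 0.6, -1.7]
opening: 0.0229
```

```bash
python3 -c "
from h import *
go(None,-3,10)
for n in ['top','side']:
    m,p,d=cap(n); w=pts(m,d)*1000; hh=cv2.cvtColor(p,cv2.COLOR_RGB2HSV); np.savez(n+'6.npz',p=p,w=w)
    S,H,V=hh[...,1],hh[...,0],hh[...,2]
    k=(d>0)&(S>70)&(w[...,2]>6)&(w[...,2]<60)&(w[...,0]>605)&(w[...,0]<800)&(w[...,1]>50)&(w[...,1]<270)&((H<35)|(H>170))
    for nm,kk in(('brown',k&(V<95)),('red',k&(S>170)&(V>=95)),('cream',k&(V>120)&(S<150))):
        q=w[kk]; print(n,nm,len(q),np.percentile(q,[2,50,98],axis=0).round(0).tolist() if len(q)>5 else '')
    if n=='side': save('s6',cv2.resize(p[260:450,90:330],None,fx=3,fy=3,interpolation=cv2.INTER_CUBIC))
"
```

```text
t 12.07 eef [546.7  -6.   32.4] F [ 0.5  0.6 -1.7] open 22.9 q [ 0.32  0.29 -0.44  0.1  -0.67 -2.01]
tool x [-0.983  0.053 -0.178] y [0.054 0.999 0.004] z [ 0.178 -0.006 -0.984]
rotvec tool [ 0.003  0.004 -0.002]
top brown 379 [[646.0, 117.0, 7.0], [661.0, 159.0, 25.0], [710.0, 238.0, 40.0]]
top red 74 [[660.0, 204.0, 18.0], [703.0, 221.0, 29.0], [717.0, 239.0, 38.0]]
top cream 51 [[658.0, 161.0, 18.0], [673.0, 220.0, 34.0], [719.0, 240.0, 38.0]]
side brown 1322 [[646.0, 123.0, 7.0], [670.0, 185.0, 25.0], [714.0, 244.0, 41.0]]
side red 407 [[660.0, 210.0, 19.0], [687.0, 234.0, 36.0], [718.0, 244.0, 40.0]]
side cream 400 [[648.0, 161.0, 15.0], [674.0, 183.0, 33.0], [718.0, 213.0, 36.0]]
```

View pics/s6.png

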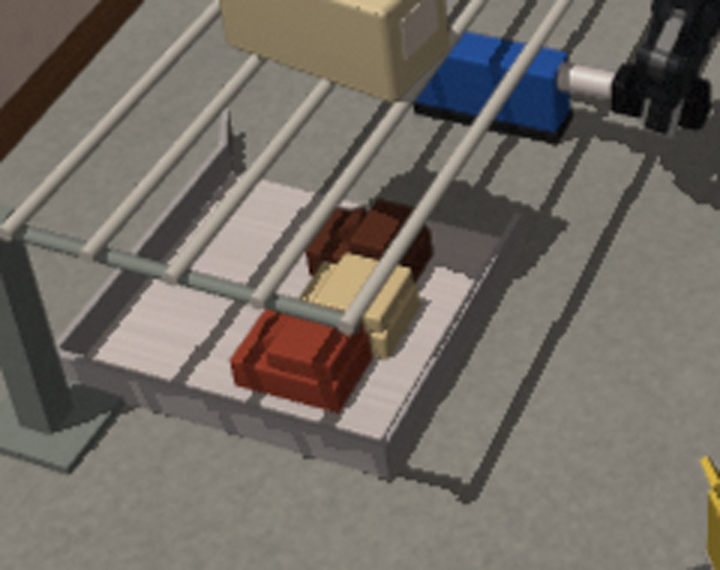

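Side view: all three pieces lie fully inside the pan. Brown's rear edge is at y≈117 against the mouth at about 93, and the blade is well behind. Now I'll lift, draw the paddle out, and set it down on open bench to flip the grasp, since the clip pose would otherwise exceed joint 6's range.

>>> step_arm(
  motion=[
    {"gripper": 1,"travel": [-0.4,0,-2.2],"angular": [0,0,0]},
    {"gripper": 1,"travel": [-0.4,0,-2.2],"angular": [0,0,0]},
    {"gripper": 1,"travel": [0,0,0],"angular": [0,0,0]},
  ],
)

```text
clock: 12.42
eef_pos: [0.5508, -0.0024, 0.082]
tool_rot: [0.094, 0.025, 0.995, 0.0]
force: [1.7, 0.6, -1.0]
opening: 0.0229
```

>>> step_arm(
  motion=[
    {"gripper": 1,"travel": [1.71,1.17,-0.3],"angular": [0,0,0]},
    {"gripper": 1,"travel": [1.71,1.17,-0.3],"angular": [0,0,0]},
    {"gripper": 1,"travel": [1.71,1.17,-0.3],"angular": [0,0,0]},
    {"gripper": 1,"travel": [1.71,1.17,-0.3],"angular": [0,0,0]},
    {"gripper": 1,"travel": [1.71,1.17,-0.3],"angular": [0,0,0]},
    {"gripper": 1,"travel": [1.71,1.17,-0.3],"angular": [0,0,0]},
    {"gripper": 1,"travel": [1.71,1.17,-0.3],"angular": [0,0,0]},
    {"gripper": 1,"travel": [1.71,1.17,-0.3],"angular": [0,0,0]},
    {"gripper": 1,"travel": [1.71,1.17,-0.3],"angular": [0,0,0]},
    {"gripper": 1,"travel": [1.71,1.17,-0.3],"angular": [0,0,0]},
  ],
)

```text
clock: 13.25
eef_pos: [0.3791, 0.1233, 0.0765]
tool_rot: [0.09, 0.025, 0.996, 0.0]
force: [0.2, 0.4, -3.3]
opening: 0.0231
```

>>> step_arm(
  motion=[
    {"gripper": 1,"travel": [0,0,0],"angular": [0.021,0,0.116]},
    {"gripper": 1,"travel": [0,0,0],"angular": [0.021,0,0.116]},
    {"gripper": 1,"travel": [0,0,0],"angular": [0.021,0,0.116]},
    {"gripper": 1,"travel": [0,0,0],"angular": [0.021,0,0.116]},
    {"gripper": 1,"travel": [0,0,0],"angular": [0,0,0]},
    {"gripper": 1,"travel": [0,0,0],"angular": [0,0,0]},
  ],
)

```text
clock: 13.75
eef_pos: [0.387, 0.117, 0.0791]
tool_rot: [0.079, 0.253, 0.964, -0.017]
force: [-0.1, -0.3, -2.9]
opening: 0.0227
```

```bash
python3 -c "
from h import *
go([380,120,34],-30,10)"
```

```text
t 13.75 eef [387.  117.   79.1] F [-0.1 -0.3 -2.9] open 22.7 q [ 0.83  0.01 -0.69  0.21 -0.84 -3.05]
tool x [-0.859  0.486 -0.161] y [0.491 0.871 0.006] z [ 0.143 -0.073 -0.987]
rotvec tool [ 0.008 -0.013  0.009]
travel cm [ 1.47 -0.11  4.33]
```

>>> step_arm(
  motion=[
    {"gripper": 1,"travel": [0,0,0],"angular": [-0.02,0,-0.11]},
    {"gripper": 1,"travel": [0,0,0],"angular": [0,0,0]},
  ],
)

```text
clock: 13.92
eef_pos: [0.3861, 0.1161, 0.0788]
tool_rot: [0.08, 0.197, 0.977, -0.012]
force: [0.1, -0.1, -3.1]
opening: 0.0229
```

```bash
python3 -c "
from h import *
go([387,117,34],-23,10)"
```

```text
t 13.92 eef [386.1 116.1  78.8] F [ 0.1 -0.1 -3.1] open 22.9 q [ 0.83 -0.01 -0.7   0.2  -0.82 -2.93]
tool x [-0.909  0.383 -0.161] y [0.387 0.922 0.007] z [ 0.151 -0.056 -0.987]
rotvec tool [ 0.008 -0.013  0.002]
travel cm [0.67 0.08 4.43]
```

>>> step_arm(
  motion=[
    {"gripper": 1,"travel": [0.2,0,1.5],"angular": [0.008,-0.013,0]},
    {"gripper": 1,"travel": [0.2,0,1.5],"angular": [0,0,0]},
    {"gripper": 1,"travel": [0.2,0,1.4],"angular": [0,0,0]},
    {"gripper": 1,"travel": [0,0,0],"angular": [0,0,0]},
    {"gripper": 1,"travel": [0.05,0,0.25],"angular": [0,0,0]},
    {"gripper": 1,"travel": [0.05,0,0.25],"angular": [0,0,0]},
    {"gripper": 1,"travel": [0,0,0],"angular": [0,0,0]},
  ],
)

```text
clock: 14.5
eef_pos: [0.3885, 0.1162, 0.0303]
tool_rot: [0.086, 0.2, 0.976, -0.017]
force: [-1.4, -1.1, 1.9]
opening: 0.023
```

>>> step_arm(
  motion=[
    {"gripper": -1,"travel": [0,0,0],"angular": [0,0,0]},
    {"gripper": -1,"travel": [0,0,0],"angular": [0,0,0]},
    {"gripper": -1,"travel": [0,0,0],"angular": [0,0,0]},
    {"gripper": -1,"travel": [0,0,0],"angular": [0,0,0]},
    {"gripper": -1,"travel": [0,0,0],"angular": [0,0,0]},
    {"gripper": -1,"travel": [0,0,0],"angular": [0,0,0]},
    {"gripper": -1,"travel": [0,0,-2.5],"angular": [0,0,0]},
    {"gripper": -1,"travel": [0,0,-2.5],"angular": [0,0,0]},
    {"gripper": -1,"travel": [0,0,-2.5],"angular": [0,0,0]},
    {"gripper": -1,"travel": [0,0,-2.5],"angular": [0,0,0]},
  ],
)

```text
clock: 15.33
eef_pos: [0.3716, 0.1225, 0.1292]
tool_rot: [0.085, 0.2, 0.976, -0.018]
force: [-0.2, 0.8, -0.6]
opening: 0.0854
```

>>> step_arm(
  motion=[
    {"gripper": -1,"travel": [0,0,0],"angular": [0,0,-0.12]},
    {"gripper": -1,"travel": [0,0,0],"angular": [0,0,-0.12]},
    {"gripper": -1,"travel": [0,0,0],"angular": [0,0,-0.12]},
    {"gripper": -1,"travel": [0,0,0],"angular": [0,0,-0.12]},
    {"gripper": -1,"travel": [0,0,0],"angular": [0,0,-0.12]},
    {"gripper": -1,"travel": [0,0,0],"angular": [0,0,-0.12]},
    {"gripper": -1,"travel": [0,0,0],"angular": [0,0,-0.12]},
    {"gripper": -1,"travel": [0,0,0],"angular": [0,0,-0.12]},
    {"gripper": -1,"travel": [0,0,0],"angular": [0,0,-0.12]},
    {"gripper": -1,"travel": [0,0,0],"angular": [0,0,-0.12]},
  ],
)

```text
clock: 16.17
eef_pos: [0.3719, 0.1226, 0.128]
tool_rot: [0.06, -0.389, 0.917, -0.063]
force: [-0.0, -0.2, 0.3]
opening: 0.0855
```

>>> step_arm(
  motion=[
    {"gripper": -1,"travel": [0,0,0],"angular": [0,0,-0.12]},
    {"gripper": -1,"travel": [0,0,0],"angular": [0,0,-0.12]},
    {"gripper": -1,"travel": [0,0,0],"angular": [0,0,-0.12]},
    {"gripper": -1,"travel": [0,0,0],"angular": [0,0,-0.12]},
    {"gripper": -1,"travel": [0,0,0],"angular": [0,0,-0.12]},
    {"gripper": -1,"travel": [0,0,0],"angular": [0,0,-0.12]},
    {"gripper": -1,"travel": [0,0,0],"angular": [0,0,-0.12]},
    {"gripper": -1,"travel": [0,0,0],"angular": [0,0,-0.12]},
    {"gripper": -1,"travel": [0,0,0],"angular": [0,0,-0.12]},
    {"gripper": -1,"travel": [0,0,0],"angular": [0,0,-0.12]},
  ],
)

```text
clock: 17.0
eef_pos: [0.3719, 0.1225, 0.128]
tool_rot: [-0.014, 0.839, -0.537, 0.086]
force: [0.4, 0.3, 0.6]
opening: 0.0853
```

>>> step_arm(
  motion=[
    {"gripper": -1,"travel": [0,0,0],"angular": [0,0,-0.12]},
    {"gripper": -1,"travel": [0,0,0],"angular": [0,0,-0.12]},
    {"gripper": -1,"travel": [0,0,0],"angular": [0,0,-0.12]},
    {"gripper": -1,"travel": [0,0,0],"angular": [0,0,-0.12]},
    {"gripper": -1,"travel": [0,0,0],"angular": [0,0,-0.12]},
    {"gripper": -1,"travel": [0,0,0],"angular": [0,0,-0.12]},
    {"gripper": -1,"travel": [0,0,0],"angular": [0,0,0]},
    {"gripper": -1,"travel": [0,0,0],"angular": [0,0,0]},
  ],
)

```text
clock: 17.67
eef_pos: [0.3719, 0.1226, 0.128]
tool_rot: [0.017, 0.973, -0.212, 0.086]
force: [0.6, 0.8, 0.2]
opening: 0.0852
```

```bash
cat >> h.py <<'E'
def flip(target,yaw,tilt=10):
    s=arm.sense(); r=rot(s['tool_rot'])
    g=R.from_euler('z',yaw,degrees=True)*R.from_euler('y',-tilt,degrees=True)*R.from_euler('y',180,degrees=True)*R.from_euler('z',180,degrees=True)
    go(target); print('rotvec tool flipped',(r.inv()*g).as_rotvec().round(3))
E
python3 -c "
from h import *
m,p,d=cap('wrist'); save('w7',p); w=pts(m,d)*1000; hh=cv2.cvtColor(p,cv2.COLOR_RGB2HSV)
flip([388,116,28],-23)
def R_(n,k):
    k=cv2.morphologyEx((k&(d>0)).astype(np.uint8),cv2.MORPH_OPEN,np.ones((5,5)))>0
    q=w[k]; 
    if len(q)<9: print(n,'few'); return
    r=cv2.minAreaRect(q[:,:2].astype(np.float32)); print(n,len(q),np.round(r[0],1),np.round(r[1],1),round(r[2],1),np.percentile(q[:,2],[5,50,95]).round(1))
box=(abs(w[...,0]-430)<150)&(abs(w[...,1]-90)<80)&(w[...,2]>45)&(w[...,2]<65)
R_('blade',box&(hh[...,0]>100)&(hh[...,0]<130)&(hh[...,1]>150))
R_('grip',box&(hh[...,2]<80)&(hh[...,1]<120))
R_('neck',box&(hh[...,2]>90)&(hh[...,1]<80))
m,p,d=cap('top'); save('t7',p[140:400,150:500])
"
```

```text
t 17.72 eef [372.  122.6 128. ] F [-0.2  0.6 -0.1] open 85.5 q [ 0.89 -0.09 -0.64  0.2  -0.99  0.14]
tool x [ 0.896 -0.41   0.174] y [-0.415 -0.91  -0.003] z [ 0.159 -0.069 -0.985]
travel cm [-0.03 -0.04 10.15]
rotvec tool flipped [ 0.002 -0.    -0.027]
blade 6187 [481.4  75. ] [27.3 69.1] 66.8 [53.8 55.2 56.4]
grip 3938 [390.2 114.3] [23.4 59.6] 66.7 [56.6 58.1 59.2]
neck 1944 [434.7  95.6] [17.5 36.3] 65.5 [48.7 53.  54.8]
```

>>> step_arm(
  motion=[
    {"gripper": -1,"travel": [0,0.03,2.0],"angular": [0,0,-0.025]},
    {"gripper": -1,"travel": [0,0.03,2.1],"angular": [0,0,0]},
    {"gripper": -1,"travel": [0,0,2.1],"angular": [0,0,0]},
    {"gripper": -1,"travel": [0,0,2.1],"angular": [0,0,0]},
    {"gripper": -1,"travel": [0,0,1.9],"angular": [0,0,0]},
    {"gripper": -1,"travel": [0,0,0],"angular": [0,0,0]},
  ],
)

```text
clock: 18.27
eef_pos: [0.3863, 0.113, 0.0248]
tool_rot: [0.021, 0.976, -0.199, 0.083]
force: [-0.4, 0.5, 0.1]
opening: 0.0855
```

>>> step_arm(
  motion=[
    {"gripper": 1,"travel": [0,0,0],"angular": [0,0,0]},
    {"gripper": 1,"travel": [0,0,0],"angular": [0,0,0]},
    {"gripper": 1,"travel": [0,0,0],"angular": [0,0,0]},
    {"gripper": 1,"travel": [0,0,0],"angular": [0,0,0]},
    {"gripper": 1,"travel": [0,0,0],"angular": [0,0,0]},
    {"gripper": 1,"travel": [0,0,0],"angular": [0,0,0]},
    {"gripper": 1,"travel": [0,0,0],"angular": [0,0,0]},
  ],
)

```text
clock: 18.85
eef_pos: [0.3884, 0.1156, 0.0284]
tool_rot: [0.017, 0.976, -0.198, 0.086]
force: [-4.3, 2.3, 6.9]
opening: 0.0232
```

```bash
python3 -c "
from h import *
flip([300,200,180],-23)
f=np.load('top6.npz'); p,w=f['p'],f['w']; g=np.load('side6.npz'); ps,ws=g['p'],g['w']
for n,pp,ww in(('top',p,w),('side',ps,ws)):
    hh=cv2.cvtColor(pp,cv2.COLOR_RGB2HSV); H,S,V=hh[...,0],hh[...,1],hh[...,2]
    reg=(ww[...,0]>360)&(ww[...,0]<480)&(ww[...,1]>215)&(ww[...,1]<335)
    Y=reg&(S>120)&(H>=22)&(H<=34); O=reg&(S>120)&(H>=4)&(H<20)
    print(n,Y.sum(),O.sum())
    for nm,k in(('Y',Y),('O',O)):
        for a,b in((6,30),(35,55),(58,70),(84,98)):
            q=ww[k&(ww[...,2]>a)&(ww[...,2]<b)]
            if len(q)>4:
                r=cv2.minAreaRect(q[:,:2].astype(np.float32)); print(nm,a,len(q),np.median(q,0).round(1),np.round(r[0],1),np.round(r[1],1),round(r[2],1))
    k=reg&(V<75)&(S<90)&(ww[...,2]>2.5)&(ww[...,2]<10); q=ww[k]
    if len(q)>9: r=cv2.minAreaRect(q[:,:2].astype(np.float32)); print('base',len(q),np.round(r[0],1),np.round(r[1],1),round(r[2],1))
"
```

```text
t 18.85 eef [388.4 115.6  28.4] F [-4.3  2.3  6.9] open 23.2 q [ 0.83  0.08 -0.81  0.28 -0.65  0.13]
tool x [ 0.907 -0.383  0.175] y [-0.389 -0.921  0.   ] z [ 0.161 -0.068 -0.985]
travel cm [ -8.61  -4.33 -16.92]
rotvec tool flipped [-0.    -0.001  0.002]
top 0 0
side 280 703
Y 6 40 [435.4 294.6  23.7] [436.8 290.3] [ 5.3 15.3] 35.5
Y 35 68 [435.7 294.3  45.6] [438.  291.8] [ 6.1 17.3] 53.0
Y 58 73 [433.4 292.1  62.1] [435.8 288.9] [10.9 19. ] 50.4
Y 84 36 [439.8 294.   86.9] [440.  292.4] [ 5.1 16.2] 35.2
O 6 193 [417.5 285.3  18.6] [415.6 282.6] [37.4  8.7] 48.4
O 35 138 [416.7 278.7  37. ] [422.  279.8] [28.3 17.5] 35.4
O 58 80 [412.9 274.5  64.8] [413.  273.3] [10.3 17. ] 45.6
O 84 78 [403.2 267.7  89.1] [403.  266.1] [ 9.3 18.8] 30.9
base 315 [419.5 278.3] [92.4 20.1] 38.0
```

Regripped flipped. Lift, turn to the clip's yaw (about -55°), and hover beside the clip for a close look.

>>> step_arm(
  motion=[
    {"gripper": 1,"travel": [0.44,0,-2.46],"angular": [0,0,0]},
    {"gripper": 1,"travel": [0.44,0,-2.46],"angular": [0,0,0]},
    {"gripper": 1,"travel": [0.44,0,-2.46],"angular": [0,0,0]},
    {"gripper": 1,"travel": [0.44,0,-2.46],"angular": [0,0,0]},
    {"gripper": 1,"travel": [0,0,0],"angular": [-0.02,0,0.11]},
    {"gripper": 1,"travel": [0,0,0],"angular": [-0.02,0,0.11]},
    {"gripper": 1,"travel": [0,0,0],"angular": [-0.02,0,0.11]},
    {"gripper": 1,"travel": [0,0,0],"angular": [-0.02,0,0.11]},
    {"gripper": 1,"travel": [0,0,0],"angular": [-0.02,0,0.11]},
    {"gripper": 1,"travel": [0,0,0],"angular": [0,0,0]},
  ],
)

```text
clock: 19.68
eef_pos: [0.388, 0.1153, 0.127]
tool_rot: [0.043, 0.883, -0.461, 0.077]
force: [1.0, 0.6, -2.1]
opening: 0.0234
```

```bash
python3 -c "
from h import *
flip([320,266,130],-54.6)"
```

```text
t 19.68 eef [388.  115.3 127. ] F [ 1.   0.6 -2.1] open 23.4 q [ 0.84  0.01 -0.54  0.19 -1.07 -0.33]
tool x [ 0.563 -0.808  0.175] y [-0.821 -0.571  0.006] z [ 0.095 -0.147 -0.985]
travel cm [-15.95  -3.02  -3.16]
rotvec tool flipped [ 0.007 -0.001 -0.009]
```

>>> step_arm(
  motion=[
    {"gripper": 1,"travel": [-2.66,-0.5,-0.52],"angular": [0,0,0]},
    {"gripper": 1,"travel": [-2.66,-0.5,-0.52],"angular": [0,0,0]},
    {"gripper": 1,"travel": [-2.66,-0.5,-0.52],"angular": [0,0,0]},
    {"gripper": 1,"travel": [-2.66,-0.5,-0.52],"angular": [0,0,0]},
    {"gripper": 1,"travel": [-2.66,-0.5,-0.52],"angular": [0,0,0]},
    {"gripper": 1,"travel": [-2.66,-0.5,-0.52],"angular": [0,0,0]},
    {"gripper": 1,"travel": [0,0,0],"angular": [0,0,0]},
    {"gripper": 1,"travel": [0,0,0],"angular": [0,0,0]},
  ],
)

```text
clock: 20.35
eef_pos: [0.3188, 0.2664, 0.1298]
tool_rot: [0.042, 0.885, -0.457, 0.077]
force: [-0.4, -1.3, -2.9]
opening: 0.0228
```

```bash
cat > m.py <<'E'
from h import *
import sys
m,p,d=cap('wrist'); save(sys.argv[1],p); w=pts(m,d)*1000; hh=cv2.cvtColor(p,cv2.COLOR_RGB2HSV); np.savez(sys.argv[1]+'.npz',p=p,d=d,w=w)
flip(None,-54.6)
H,S,V=hh[...,0],hh[...,1],hh[...,2]
reg=(d>0)&(w[...,0]>340)&(w[...,0]<500)&(w[...,1]>205)&(w[...,1]<345)
def R_(n,k):
    k=cv2.morphologyEx((k&(d>0)).astype(np.uint8),cv2.MORPH_OPEN,np.ones((3,3)))>0
    q=w[k]
    if len(q)<9: print(n,'few'); return
    v,u=np.nonzero(k)
    r=cv2.minAreaRect(q[:,:2].astype(np.float32)); print(n,len(q),'px',int(u.mean()),int(v.mean()),np.round(r[0],1),np.round(r[1],1),round(r[2],1),'z',np.percentile(q[:,2],[5,50,95]).round(1))
for nm,k in(('Y',(S>120)&(H>=22)&(H<=34)),('O',(S>120)&(H>=4)&(H<20))):
    for a,b in((6,50),(52,64),(64,84),(86,98)): R_(nm+str(a),reg&k&(w[...,2]>a)&(w[...,2]<b))
R_('base',reg&(V<90)&(S<90)&(w[...,2]>3)&(w[...,2]<10))
z0=arm.sense()['eef_pos'][2]*1000
near=(w[...,2]>z0-15)&(w[...,2]<z0+50)&(d>0)
R_('blade',near&(H>100)&(H<130)&(S>150))
R_('neck',near&(V>90)&(S<70))
E
python3 m.py w8
```

```text
t 20.4 eef [319.  265.4 129.8] F [ 0.4  0.3 -2.9] open 23.1 q [ 1.21  0.08 -0.45  0.16 -1.15 -0.66]
tool x [ 0.569 -0.804  0.175] y [-0.817 -0.577  0.005] z [ 0.097 -0.146 -0.984]
rotvec tool flipped [ 0.006 -0.002 -0.002]
Y6 105 px 143 190 [434.3 285.2] [ 2. 15.] 35.5 z [33.2 36.  38.7]
Y52 339 px 134 189 [429.7 282.1] [ 4.4 15.5] 35.7 z [56.4 60.  63.1]
Y64 1071 px 108 187 [435.  285.9] [10.1 15.8] 36.1 z [65.6 74.6 82.8]
Y86 88 px 82 183 [440.9 289.2] [ 2.8 14.1] 37.2 z [86.1 86.8 87.9]
O6 917 px 177 190 [421.6 276.3] [30.4 15.3] 35.9 z [12.  34.1 46.1]
O52 few
O64 109 px 169 188 [409.9 268.2] [ 8.  15.9] 37.7 z [66.6 75.4 82.9]
O86 344 px 176 185 [402.9 263.1] [ 6.5 15.8] 35.2 z [88.6 90.9 92.4]
base 565 px 221 190 [401.3 260.9] [21.  13.8] 35.9 z [5.  6.3 7.5]
blade 10635 px 317 60 [367.4 195.5] [27.6 37.5] 35.7 z [152.9 154.9 156. ]
neck 7269 px 316 200 [333.9 247. ] [37.1 88.1] 43.2 z [147.2 153.5 164.6]
```

View pics/w8.png

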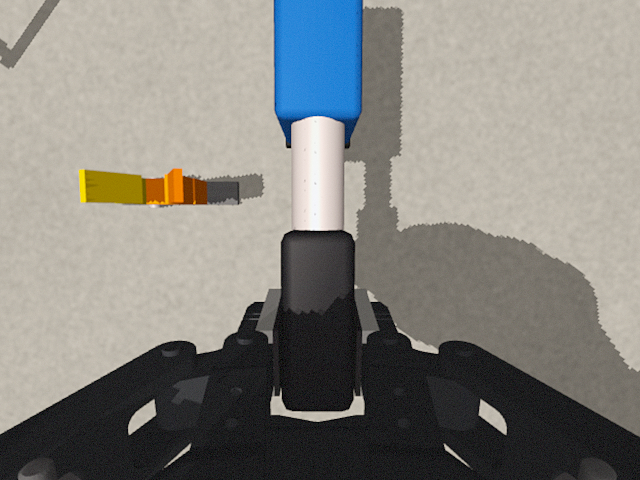

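Wrist view: the clip is at (80–265,187), with the yellow jaw at (110,187) and the orange prong at (175,187); the paddle is on the right with its neck at (318,175). I'll profile the clip along its y axis to fix its centre.

```bash
python3 - <<'E'
from h import *
a=np.deg2rad(35.8); ay=np.array([np.cos(a),np.sin(a)]); ax=np.array([np.sin(a),-np.cos(a)]); C=np.array([421.9,276.2])
for n in('w8','side6','top0'):
    f=np.load(n+'.npz'); p,w=f['p'],f['w']*(1000 if n=='top0' else 1); hh=cv2.cvtColor(p,cv2.COLOR_RGB2HSV); H,S,V=[hh[...,i] for i in range(3)]
    s=(w[...,:2]-C)@ay; t=(w[...,:2]-C)@ax; z=w[...,2]
    reg=(abs(s)<60)&(abs(t)<25)
    for nm,k in(('Y',(S>120)&(H>=21)&(H<=34)),('O',(S>120)&(H>=3)&(H<20)),('B',(V<90)&(S<90))):
        for z0 in ([3] if nm=='B' else range(8,98,10)):
            m=reg&k&(z>z0)&(z<z0+(6 if nm=='B' else 10))
            if m.sum()>5: print(n,nm,z0,m.sum(),'s',np.percentile(s[m],[2,50,98]).round(1),'t',np.percentile(t[m],[2,50,98]).round(1))
# neck in wrist view, paddle axis
f=np.load('w8.npz'); p,w=f['p'],f['w']; hh=cv2.cvtColor(p,cv2.COLOR_RGB2HSV)
s=(w[...,:2]-C)@ay; t=(w[...,:2]-C)@ax
u=np.arange(640)[None]; v=np.arange(480)[:,None]
for nm,k in(('neck',(hh[...,2]>90)&(hh[...,1]<70)&(w[...,2]>140)&(w[...,2]<170)&(v<235)),('blade',(hh[...,0]>100)&(hh[...,0]<130)&(hh[...,1]>150)&(w[...,2]>150)),('grip',(hh[...,2]<80)&(w[...,2]>150)&(v>232)&(v<285)&(abs(u-317)<40))):
    print(nm,k.sum(),'s',np.percentile(s[k],[1,50,99]).round(1),'t',np.percentile(t[k],[1,50,99]).round(1),'z',np.percentile(w[k][:,2],[2,50,98]).round(1))
E
```

```text
w8 Y 28 109 s [ 5.2 15.5 16.3] t [-7.5 -1.3  7.1]
w8 Y 38 16 s [14.9 15.5 15.8] t [-6.6  2.5  6.8]
w8 Y 48 79 s [7.8 8.5 9.6] t [-7.6 -0.7  7.1]
w8 Y 58 557 s [-8.8 11.  13.9] t [-8.  -0.6  7.3]
w8 Y 68 560 s [13.  16.  18.6] t [-7.6 -0.1  7.2]
w8 Y 78 712 s [17.8 20.9 25.3] t [-7.3 -0.   7.2]
w8 O 8 94 s [-15.1 -14.8 -14.5] t [-7.3  0.1  7.1]
w8 O 18 104 s [-15.3 -14.9 -14.5] t [-7.4 -0.3  6.9]
w8 O 28 579 s [-15.1   7.   14.5] t [-7.9  0.2  7.3]
w8 O 38 139 s [-14.3 -13.9 -13.5] t [-7.8 -0.4  7. ]
w8 O 48 94 s [-14.4 -13.9  -8.3] t [-8.6 -1.4  6.9]
w8 O 58 36 s [-11.2  -7.5  -6.8] t [-7.6 -0.7  6.9]
w8 O 68 62 s [-15.9 -13.6 -11.3] t [-8.4 -0.6  7.1]
w8 O 78 79 s [-21.9 -18.8 -16.2] t [-8.7 -1.8  7. ]
w8 O 88 330 s [-26.1 -24.1 -21.2] t [-8.3 -0.3  7.2]
w8 B 3 573 s [-35.8 -25.1 -15.8] t [-5.8  1.   7.2]
side6 Y 18 34 s [18.2 22.2 23.1] t [-10.4  -8.1   4.3]
side6 Y 28 31 s [18. 22. 23.] t [-10.7  -8.4   4.8]
side6 Y 38 36 s [17.3 22.1 23.3] t [-11.3  -8.3   5.7]
side6 Y 48 39 s [16.2 22.1 22.9] t [-11.   -9.3   5.6]
side6 Y 58 68 s [12.  19.2 22.7] t [-11.   -6.2   5.2]
side6 Y 68
[... 897 characters left out ...]
 [-12.9  -4.7  13.5] t [-4.7  5.9  6.9]
top0 O 18 11 s [-13.  -10.4  13.3] t [-6.1  5.8  6.6]
top0 O 28 46 s [-13.    6.   16.3] t [-7.8  0.9  6.5]
top0 O 38 6 s [-12.3 -10.    5.2] t [2.7 5.  6.7]
top0 O 58 9 s [-11.8  -6.9  -4.7] t [-4.3  3.2  6.6]
top0 O 68 12 s [-16.  -11.4  -9.1] t [-7.3  1.1  6.5]
top0 O 78 9 s [-19.2 -16.5 -14. ] t [-8.  -1.7  6.2]
top0 O 88 18 s [-24.4 -21.6 -19.1] t [-9.1 -0.8  6.4]
top0 B 3 66 s [-50.3 -20.4  42.7] t [-8.1  0.7  7.2]
neck 6034 s [-99.6 -90.7 -77.5] t [-19.   -1.   27.3] z [147.6 153.3 155.4]
blade 10641 s [-105.   -91.3  -77.9] t [-55.1  33.3  51.2] z [152.8 154.9 172.7]
grip 3199 s [-102.2  -92.4  -79.1] t [-36.  -28.1 -20. ] z [155.8 158.6 160.2]
```

```bash
python3 -c "
from h import *
m=arm.camera_model('wrist'); s=arm.sense(); print('cam in tool mm',rot(s['tool_rot']).inv().apply(np.array(m['xyz'])-s['eef_pos'])*1000, m['xyz'])
flip([396.3,318.3,130],-54.4)"
```

```text
cam in tool mm [  65.37585041    1.14048105 -142.83067982] [0.34141152 0.2330509  0.28184334]
t 20.4 eef [319.  265.4 129.8] F [ 0.4  0.3 -2.9] open 23.1 q [ 1.21  0.08 -0.45  0.16 -1.15 -0.66]
tool x [ 0.569 -0.804  0.175] y [-0.817 -0.577  0.005] z [ 0.097 -0.146 -0.984]
travel cm [ 0.15 -9.37 -0.05]
rotvec tool flipped [ 0.006 -0.002 -0.005]
```

>>> step_arm(
  motion=[
    {"gripper": 1,"travel": [0.03,-1.87,0],"angular": [0.006,-0.002,-0.005]},
    {"gripper": 1,"travel": [0.03,-1.87,0],"angular": [0,0,0]},
    {"gripper": 1,"travel": [0.03,-1.87,0],"angular": [0,0,0]},
    {"gripper": 1,"travel": [0.03,-1.87,0],"angular": [0,0,0]},
    {"gripper": 1,"travel": [0.03,-1.87,0],"angular": [0,0,0]},
    {"gripper": 1,"travel": [0,0,0],"angular": [0,0,0]},
    {"gripper": 1,"travel": [0,0,0],"angular": [0,0,0]},
  ],
)

```text
clock: 20.98
eef_pos: [0.3971, 0.3172, 0.1297]
tool_rot: [0.04, 0.885, -0.457, 0.077]
force: [-0.4, -0.5, -2.9]
opening: 0.023
```

```bash
python3 - <<'E'
from h import *
flip([396.3,318.3,130],-54.4)
m,p,d=cap('wrist'); w=pts(m,d)*1000; save('w9',p); hh=cv2.cvtColor(p,cv2.COLOR_RGB2HSV); H,S,V=[hh[...,i] for i in range(3)]
a=np.deg2rad(35.8); ay=np.array([np.cos(a),np.sin(a)]); ax=np.array([np.sin(a),-np.cos(a)]); C=np.array([421.9,276.2])
s=(w[...,:2]-C)@ay; t=(w[...,:2]-C)@ax; z=w[...,2]; reg=(d>0)&(abs(s)<60)&(abs(t)<120)
for nm,k in(('Y78',(abs(t)<12)&(S>120)&(H>=21)&(H<=34)&(z>80)&(z<98)),('O88',(abs(t)<12)&(S>120)&(H>=3)&(H<20)&(z>86)&(z<98)),('base',(V<90)&(S<90)&(z>3)&(z<9)&(abs(t)<12)),('blade',(H>100)&(H<130)&(S>150)&(z>148)&(z<158)),('neck',(V>90)&(S<70)&(z>145)&(z<157))):
    k=cv2.morphologyEx((k&reg).astype(np.uint8),cv2.MORPH_OPEN,np.ones((5,5)))>0
    if k.sum()>5: print(nm,k.sum(),'s',np.percentile(s[k],[1,50,99]).round(1),'t',np.percentile(t[k],[1,50,99]).round(1))
E
```

```text
t 20.98 eef [397.1 317.2 129.7] F [-0.4 -0.5 -2.9] open 23.0 q [ 1.1   0.25 -0.24  0.17 -1.17 -0.55]
tool x [ 0.57  -0.803  0.174] y [-0.816 -0.578  0.001] z [ 0.1   -0.142 -0.985]
travel cm [-0.13 -0.   -0.05]
rotvec tool flipped [ 0.002 -0.    -0.004]
Y78 439 s [19.4 22.3 25.6] t [-8.1 -0.2  7.5]
O88 458 s [-26.1 -22.8 -20.1] t [-8.4 -0.6  7.2]
blade 10343 s [-11.5   1.8  15. ] t [20.6 38.3 55.7]
neck 6167 s [-13.4   2.3  19. ] t [-40.9   2.4  20.6]
```

Aligned: blade centre at s≈1.8 against the lead-in centre at about 1–2.5, and the neck's middle within 2 mm lengthwise. Descend.

>>> step_arm(
  motion=[
    {"gripper": 1,"travel": [-0.26,0,1.48],"angular": [0,0,0]},
    {"gripper": 1,"travel": [-0.26,0,1.48],"angular": [0,0,0]},
    {"gripper": 1,"travel": [-0.26,0,1.48],"angular": [0,0,0]},
    {"gripper": 1,"travel": [-0.17,0,0.98],"angular": [0,0,0]},
    {"gripper": 1,"travel": [-0.17,0,0.98],"angular": [0,0,0]},
    {"gripper": 1,"travel": [0,0,0],"angular": [0,0,0]},
    {"gripper": 1,"travel": [0,0,0],"angular": [0,0,0]},
  ],
)

```text
clock: 21.62
eef_pos: [0.3963, 0.3173, 0.0655]
tool_rot: [0.04, 0.885, -0.457, 0.078]
force: [0.8, 0.4, -1.9]
opening: 0.0229
```

>>> step_arm(
  motion=[
    {"gripper": 1,"travel": [-0.07,0,0.4],"angular": [0,0,0]},
    {"gripper": 1,"travel": [-0.07,0,0.4],"angular": [0,0,0]},
    {"gripper": 1,"travel": [-0.07,0,0.4],"angular": [0,0,0]},
  ],
)

```text
clock: 21.87
eef_pos: [0.3968, 0.3185, 0.0534]
tool_rot: [0.039, 0.885, -0.457, 0.078]
force: [0.7, 0.1, -3.0]
opening: 0.0231
```

```bash
python3 -c "
from h import *
flip([396.3,318.3,29],-54.4)"
```

```text
t 21.87 eef [396.8 318.5  53.4] F [ 0.7  0.1 -3. ] open 23.1 q [ 1.1   0.32 -0.37  0.19 -0.97 -0.59]
tool x [ 0.57  -0.803  0.173] y [-0.815 -0.579 -0.002] z [ 0.102 -0.14  -0.985]
travel cm [-0.44  0.06  2.41]
rotvec tool flipped [-0.001  0.001 -0.004]
```

>>> step_arm(
  motion=[
    {"gripper": 1,"travel": [-0.07,0,0.4],"angular": [0,0,0]},
    {"gripper": 1,"travel": [-0.07,0,0.4],"angular": [0,0,0]},
  ],
)

```text
clock: 22.03
eef_pos: [0.3965, 0.3176, 0.045]
tool_rot: [0.04, 0.885, -0.457, 0.078]
force: [-3.1, -2.7, 2.0]
opening: 0.0229
```

>>> step_arm(
  motion=[
    {"gripper": 1,"travel": [-0.07,0,0.4],"angular": [0,0,0]},
    {"gripper": 1,"travel": [-0.07,0,0.4],"angular": [0,0,0]},
  ],
)

```text
clock: 22.2
eef_pos: [0.3963, 0.3178, 0.0363]
tool_rot: [0.04, 0.885, -0.457, 0.077]
force: [-2.1, -1.4, -1.3]
opening: 0.0229
```

>>> step_arm(
  motion=[
    {"gripper": 1,"travel": [-0.07,0,0.4],"angular": [0,0,0]},
    {"gripper": 1,"travel": [-0.05,0,0.3],"angular": [0,0,0]},
    {"gripper": 1,"travel": [0,0,0],"angular": [0,0,0]},
  ],
)

```text
clock: 22.45
eef_pos: [0.3972, 0.3185, 0.0298]
tool_rot: [0.04, 0.885, -0.457, 0.078]
force: [-2.0, -0.6, 2.2]
opening: 0.0228
```

The insertion force peaked and then dropped, and there is now light bench contact. I'll seat it slightly further and check from the side camera.

>>> step_arm(
  motion=[
    {"gripper": 1,"travel": [-0.03,0,0.15],"angular": [0,0,0]},
    {"gripper": 1,"travel": [0,0,0],"angular": [0,0,0]},
  ],
)

```text
clock: 22.62
eef_pos: [0.3972, 0.3188, 0.0289]
tool_rot: [0.039, 0.885, -0.457, 0.078]
force: [-2.2, 1.0, 2.9]
opening: 0.023
```

```bash
cat > c.py <<'E'
from h import *
import sys
a=np.deg2rad(35.8); ay=np.array([np.cos(a),np.sin(a)]); ax=np.array([np.sin(a),-np.cos(a)]); C=np.array([421.9,276.2])
for n in('side','top'):
    m,p,d=cap(n); w=pts(m,d)*1000; hh=cv2.cvtColor(p,cv2.COLOR_RGB2HSV); H,S,V=[hh[...,i] for i in range(3)]
    if n=='side': save(sys.argv[1],cv2.resize(p[330:480,230:430],None,fx=4,fy=4,interpolation=cv2.INTER_CUBIC))
    else: save(sys.argv[1]+'t',p)
    s=(w[...,:2]-C)@ay; t=(w[...,:2]-C)@ax; z=w[...,2]; reg=(d>0)&(abs(s)<60)&(abs(t)<125)
    for nm,k in(('Ymid',(abs(t)<14)&(S>120)&(H>=21)&(H<=34)&(z>20)&(z<50)),('Ynose',(abs(t)<14)&(S>120)&(H>=21)&(H<=34)&(z>56)&(z<68)),('Ytop',(abs(t)<14)&(S>120)&(H>=21)&(H<=34)&(z>80)&(z<98)),('blade',(H>100)&(H<130)&(S>150)&(z>5)),('neck',(V>110)&(S<70)&(z>30)&(z<70)&(abs(s)<20)&(t>-18)&(t<25))):
        k=k&reg
        if k.sum()>5: print(n,nm,k.sum(),'s',np.percentile(s[k],[2,50,98]).round(1),'t',np.percentile(t[k],[2,50,98]).round(1),'z',np.percentile(z[k],[2,50,98]).round(1))
print(arm.sense()['force'])
E
python3 c.py s10
```

```text
side Ymid 18 s [18.2 21.1 22.6] t [-11.7  -4.1   6.3] z [22.4 36.3 48.1]
side Ynose 23 s [18.6 21.4 22.9] t [-3.9  0.8  6.4] z [56.1 61.6 63.6]
side Ytop 44 s [20.  24.3 27. ] t [-11.1  -5.4   4.9] z [80.4 86.9 90.1]
side blade 1118 s [-7.  11.9 18.3] t [ 22.9  68.9 111.8] z [13.4 55.5 58.6]
top Ynose 21 s [10.9 13.3 21.2] t [-8.5 -0.4  6.4] z [57.  61.3 65.7]
top Ytop 21 s [20.6 23.8 27.4] t [-8.5 -0.5  6.3] z [80.8 84.  90.1]
top blade 595 s [-9.7 -1.1 15.1] t [ 21.7  68.8 116.4] z [ 9.1 54.  58.5]
top neck 98 s [-2.3  3.7 14.3] t [-15.6   2.4  19.2] z [47.2 53.4 57.3]
[-1.0885418   0.98023876  3.41614857]
```

View pics/s10.png

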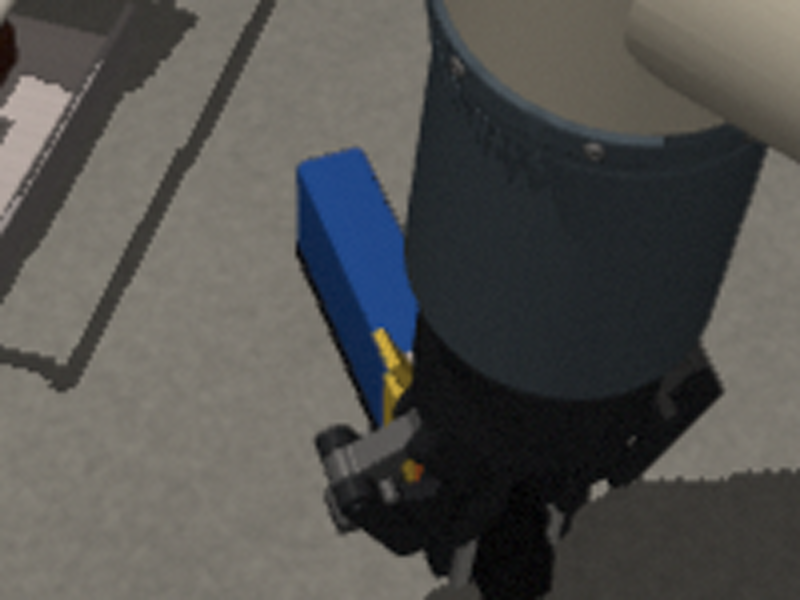

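Seated: neck top at z≈53.4 (expected 54), blade on the bench, and the jaw top at s 23.8 against 23.4 before, so it has closed. Release and withdraw.

>>> step_arm(
  motion=[
    {"gripper": -1,"travel": [0,0,0],"angular": [0,0,0]},
    {"gripper": -1,"travel": [0,0,0],"angular": [0,0,0]},
    {"gripper": -1,"travel": [0,0,0],"angular": [0,0,0]},
    {"gripper": -1,"travel": [0,0,0],"angular": [0,0,0]},
    {"gripper": -1,"travel": [0,0,0],"angular": [0,0,0]},
    {"gripper": -1,"travel": [0,0,0],"angular": [0,0,0]},
    {"gripper": -1,"travel": [0,0,0],"angular": [0,0,0]},
  ],
)

```text
clock: 23.3
eef_pos: [0.3968, 0.3183, 0.0284]
tool_rot: [0.04, 0.885, -0.457, 0.078]
force: [1.1, 1.0, -0.3]
opening: 0.0852
```

>>> step_arm(
  motion=[
    {"gripper": -1,"travel": [0,0,-1],"angular": [0,0,0]},
    {"gripper": -1,"travel": [0,0,-2],"angular": [0,0,0]},
    {"gripper": -1,"travel": [0,0,-2],"angular": [0,0,0]},
    {"gripper": -1,"travel": [-0.5,0,-3],"angular": [0,0,0]},
    {"gripper": -1,"travel": [-2,0,-3],"angular": [0,0,0]},
    {"gripper": -1,"travel": [-3,0,-2.5],"angular": [0,0,0]},
    {"gripper": -1,"travel": [-3,0,-2],"angular": [0,0,0]},
    {"gripper": -1,"travel": [-3,0,-2],"angular": [0,0,0]},
    {"gripper": -1,"travel": [0,0,0],"angular": [0,0,0]},
    {"gripper": -1,"travel": [0,0,0],"angular": [0,0,0]},
  ],
)

```text
clock: 24.13
eef_pos: [0.3126, 0.4369, 0.1812]
tool_rot: [0.039, 0.886, -0.456, 0.077]
force: [0.4, -0.5, -0.1]
opening: 0.0853
```

```bash
python3 c.py s11; python3 - <<'E'
from h import *
flip(None,-54.4)
def rep(p,w,d):
    hsv=cv2.cvtColor(p,cv2.COLOR_RGB2HSV); H,S,V=[hsv[...,i] for i in range(3)]
    def r_(n,mask,b,zr):
        M=mask&(d>0)&(w[...,0]>b[0])&(w[...,0]<b[1])&(w[...,1]>b[2])&(w[...,1]<b[3])&(w[...,2]>zr[0])&(w[...,2]<zr[1]); q=w[M]
        if len(q)<5: print(n,'few'); return
        r=cv2.minAreaRect(q[:,:2].astype(np.float32)); print(n,len(q),np.round(r[0],1),np.round(r[1],1),round(r[2],1),'min',q.min(0).round(),'max',q.max(0).round())
    r_('tile',S>60,(380,520,-150,40),(15,50))
    r_('hollow',(S>100)&(H<15),(560,740,-300,-160),(170,250))
    r_('creamb',S>40,(600,780,70,190),(170,250))
    r_('pieces',(S>90)&((H<35)|(H>170)),(605,800,-250,290),(10,60))
m,p,d=cap('top'); rep(p,pts(m,d)*1000,d)
f=np.load('top0.npz'); print('before'); rep(f['p'],f['w']*1000,f['d'])
m,p,d=cap('side'); print('side'); rep(p,pts(m,d)*1000,d)
E
```

```text
side Ymid 100 s [17.1 22.1 23.1] t [-11.3  -8.4   4.6] z [21.8 36.3 49. ]
side Ynose 71 s [11.8 19.4 23.1] t [-10.9  -6.9   5. ] z [56.6 61.9 66.7]
side Ytop 44 s [20.9 24.3 26.9] t [-11.7  -5.    5.7] z [80.7 86.8 88.9]
side blade 1242 s [-7.6  9.9 18.2] t [ 19.4  64.1 111.8] z [13.4 55.3 58.3]
side neck 162 s [-1.5  4.4 12.3] t [-15.2  -1.4  18. ] z [50.4 54.7 59. ]
top Ynose 26 s [10.4 14.  21. ] t [-8.5  0.4  6.7] z [57.6 62.6 67.6]
top Ytop 21 s [19.6 24.4 27.3] t [-8.5 -0.4  6. ] z [80.7 83.8 89.2]
top blade 594 s [-9.7 -1.1 15. ] t [ 21.9  68.9 116.1] z [ 9.3 54.3 58.8]
top neck 96 s [-2.6  3.8 14.7] t [-15.9   2.4  19.9] z [46.6 52.5 57.5]
[-0.03859224 -0.42424691 -0.09051869]
t 24.23 eef [313.3 434.7 180.2] F [-0.  -0.4 -0.1] open 85.3 q [ 1.33  0.3  -0.03  0.13 -1.36 -0.75]
tool x [ 0.57  -0.803  0.174] y [-0.815 -0.579  0.   ] z [ 0.101 -0.142 -0.985]
rotvec tool flipped [ 0.001 -0.    -0.003]
tile 969 [453.7 -53.8] [59.6 99.9] 14.8 min [ 413. -108.   15.] max [493.   0.  32.]
hollow 1608 [ 654.2 -228. ] [ 61.  111.9] 73.4 min [ 593. -271.  170.] max [ 715. -184.  211.]
cr
[... 195 characters left out ...]
53.9] [59.4 99.9] 14.8 min [ 413. -108.   16.] max [493.   0.  33.]
hollow 1600 [ 653.7 -228.1] [ 61.4 112. ] 73.7 min [ 592. -272.  170.] max [ 715. -183.  211.]
creamb 1453 [689.7 132.1] [ 54.9 111.2] 78.3 min [631.  96. 170.] max [748. 167. 222.]
pieces 777 [667.7 -70. ] [224.1  70.7] 86.0 min [ 627. -180.   11.] max [708.  40.  43.]
side
tile 1125 [451.9 -51.6] [ 59.9 103.9] 14.5 min [ 412. -108.   15.] max [492.   3.  31.]
hollow 1674 [ 651.6 -227.7] [ 67.9 114. ] 73.4 min [ 591. -275.  170.] max [ 714. -181.  210.]
creamb 3250 [687.6 134.3] [ 58.  112.5] 77.8 min [630.  95. 170.] max [747. 171. 222.]
pieces 1995 [681.2 181.6] [127.6  73.2] 87.3 min [645. 119.  10.] max [719. 246.  43.]
```

The checks agree: the paddle is seated and stays put after release, the jaw is closed, the pieces are at y 116–246 in the pan (mouth ≈93, back wall ≈268), and the bystanders haven't moved. Handing in.

```bash
python3 -c "
from station import arm
print(arm.hand_in())"
```

```text
the job is handed in; nothing more can be done
None
```

I swept all three pieces into the pan with the paddle, pressed the paddle's neck into the fork clip and let go. I handed the job in at about 24 s of the 64 s allowed.

**Regrips:** The first try at 30° tool tilt drove joint 5 to its limit, which lifted the blade about 20 mm mid-sweep. I set the paddle down and regripped at 10° tilt. I regripped once more, turned half round, so joint 6 could reach the clip pose. The gripper did not touch the pieces.

**Last checks:**
- **Pieces:** They span y ≈ 116–246 mm, inside the pan's mouth (≈ 93) and back wall (≈ 268), and clear of the side walls.
- **Paddle:** The neck top is at about 53–54 mm (54 expected) and the blade top at about 55, so it stands on the bench. It did not move on release.
- **Jaw:** The tip is back within 1 mm of its closed position. This comes from depth readings only, because I had used all 12 picture views and did not look at the clip after letting go.
- **Others:** The hollow brick, cream block and tile are where they were to within about 1 mm in the top camera. The tool force is about zero and the gripper is clear.

**Disagreement:** My estimates of the clip's centre across the jaw differed by about 3–4 mm between its base and its prongs. I aimed between them, and the neck went in with a force peak, then a drop.

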